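# Stow the capsule cap in the parts tray and slide the tray home under the shelf

### The job

Put the blue capsule cap in the empty front compartment of the black parts tray, then slide the tray, far end first and pull towards you, into the bay under the cherry shelf until it presses against the rubber buffers at the back, and leave it resting against them. The runners in there are hidden and not quite true, so feel your way along them and never force the tray: about a kilo and a half of push (15 N) is the most they may take. Leave the elbow adaptor in its compartment and everything else where it stands.

Things in the scene. Friction and masses are not known exactly. Their poses are not given: they have to be found in the camera images.
- cap_c (a point): Blue plastic capsule cap, a round cap with a domed top, 40 mm across (43 mm at its foot rim), 44 mm tall, 35 g, standing dome up on the bench. The point is on its axis, half-way up (22 mm above its foot).
- tray: Black steel parts tray lying on the bench, open on top, 150 mm long (its x) x 130 mm wide (its y) x 30 mm tall, walls and floor 4 mm thick, about 0.4 kg. Origin: centre of its underside. Its +x end goes into the bay first; the pull is on its -x end. A 4 mm wall across at x = 0 parts a front compartment (beside the pull) from a rear one. It slides on the bench (friction about 0.6), also in the bay.
- tray_front (a point): Middle of the tray's front compartment, on its floor (4 mm above the bench), with the tray's axes, 36.5 mm from the tray's origin along its -x. The compartment is empty, 69 mm long (tray x) and 122 mm wide (tray y), its walls 26 mm deep.
- tray_pull (a point): Grasp point of the tray's pull: an ash block 22 mm wide (tray y), sticking out 40 mm from the tray's -x end wall, from 12 to 50 mm above the bench. The point is in its middle across, 22 mm out from the end wall and 32 mm above the bench, with the tray's axes. It lies 97 mm from the tray's origin along the tray's -x.
- shelf: Fixed cherry desk shelf 580 mm wide (its y), 190 mm deep (its x), top 74 mm and underside 58 mm above the bench. An ash peg rail with two shock mounts runs along its rear, up to 224 mm high, all of it at least 105 mm behind the front edge. Origin: middle of the front edge, at bench level; x points level into the bay (away from the robot), y to the left along the edge, z up.
- bay_mouth (a point): Middle of the bay's opening in the shelf's front edge, half-way up (29 mm), with the shelf's axes. The opening is 208 mm wide between cherry cheeks. Inside hides an aluminium runner frame of two rigid side walls 28 mm tall: 168 mm apart at their ends, level with the front edge, narrowing evenly to 134 mm apart 50 mm behind it, straight and parallel from there (2 mm free on each side of the tray).
- bay_throat (a point): Point on the bay's middle line 50 mm behind the shelf's front edge, 16 mm up, where the straight part of the runners begins. The runner frame was screwed on by hand: its middle lies up to 9 mm left or right of this line and it is askew by up to 1.4 degrees (about the upright 100 mm behind the front edge), differently each time; no reading tells how.
- back_stop: Hidden stop at the back of the bay, part of the shelf: two rubber buffers on clamped rods, 35 mm left and right of the middle. Origin: nominal place of their faces, on the middle line at bench level, 125 mm behind the shelf's front edge. They may stand up to 18 mm nearer or farther, differently each time, not readable. They yield 3 mm at 2 N per mm (both together), then are rigid.
- elbow_c (a point): Chrome elbow adaptor (two 30 mm arms at a right angle, 22 mm thick) lying loose in the tray's rear compartment. The point is near its middle, 11 mm above the tray's floor.
- mic: Matte gold side-address microphone, 50 mm across, 161 mm tall, standing on the shelf. Origin: centre of its underside. To be left alone.
- foot: Grey rubber stand foot, 54 mm across, 36 mm tall, on the shelf. Origin: centre of its underside. To be left alone.
- clip: Black plastic clip-on microphone holder, about 50 x 34 x 41 mm, on the bench. Origin: centre of its underside. To be left alone.
- adaptor: Small brass thread adaptor, 28 mm across, 24 mm tall, on the bench. Origin: centre of its underside. To be left alone.
- tuner: Green tuner pedal box, 70 x 120 x 45 mm, on the bench. Origin: centre of its underside. To be left alone.
- tin: Red round tin, 74 mm across, 50 mm tall, on the bench. Origin: centre of its underside. To be left alone.
Not all that is in view belongs to the job. Of the things that look like the part that bears cap_c, the larger one is meant. Several things have the shape of the tray; the one meant has the colours described above.

How it is judged (in metres and radians):
On the way, in this order (a step that is already met when the one before it is completed fails the run):
1. the cap is in the tray's front compartment, let go, with the tray still outside the bay (x of cap_c in the frame of tray between -0.071 and -0.001 m and y of cap_c in the frame of tray between -0.062 and 0.062 m and z of cap_c in the frame of tray between 0.01 and 0.04 m and distance between the grasp point and cap_c above 0.05 m and x of tray in the frame of shelf below -0.03 m), for 0.2 s.
2. the tray is in the bay and presses on the buffers with more than 1.5 N (x of tray in the frame of shelf between 0.027 and 0.077 m and y of tray in the frame of shelf between -0.016 and 0.016 m and angle between the x axis of tray and the x axis of shelf, either way round below 0.09 rad and angle between tray's own z axis and vertical below 0.03 rad and x of cap_c in the frame of tray between -0.071 and -0.001 m and y of cap_c in the frame of tray between -0.062 and 0.062 m and z of cap_c in the frame of tray between 0.01 and 0.04 m and contact force between tray and back_stop above 1.5 N), for 0.1 s.
At the end, for the whole second after the job is handed in: The tray stands level in the bay, at rest, still touching the rubber buffers (more than 0.1 N), its middle 27 to 77 mm behind the shelf's front edge, within 16 mm of the bay's middle and 5 degrees of its direction; the cap is in the tray's front compartment and the elbow adaptor in its rear one (x of tray in the frame of shelf between 0.027 and 0.077 m and y of tray in the frame of shelf between -0.016 and 0.016 m and angle between the x axis of tray and the x axis of shelf, either way round below 0.09 rad and angle between tray's own z axis and vertical below 0.03 rad and x of cap_c in the frame of tray between -0.071 and -0.001 m and y of cap_c in the frame of tray between -0.062 and 0.062 m and z of cap_c in the frame of tray between 0.01 and 0.04 m and x of elbow_c in the frame of tray between -0.001 and 0.072 m and y of elbow_c in the frame of tray between -0.062 and 0.062 m and z of elbow_c in the frame of tray below 0.035 m and contact force between tray and back_stop above 0.1 N and linear speed of tray below 0.01 m/s).
It fails at once if the tray pushes on the shelf, its runners or its stop with more than 15 N (contact force between tray and shelf above 15 N).
It fails at once if another thing on the bench or shelf is moved by more than 25 mm or tipped (distance of any of mic, foot, clip, adaptor, tuner, tin from where it was at the start of the episode above 0.025 m or angle between any of mic, foot, clip, adaptor, tuner, tin's own z axis and vertical above 0.4 rad).
It fails at once if the elbow adaptor leaves the tray's rear compartment (not (x of elbow_c in the frame of tray between -0.001 and 0.072 m and y of elbow_c in the frame of tray between -0.062 and 0.062 m and z of elbow_c in the frame of tray below 0.035 m)).
It also fails if it takes over 72 s, if anything falls off the work surface, if the arm or the gripper's body presses on something with over 40 N, if the wrist force passes 120 N, or if a joint passes its speed limit or range.

### The arm

A 6-joint arm with a two-finger parallel gripper is mounted at the origin on the work surface. World frame = base frame: x ahead of the robot, y to its left, z up, the work surface at z = 0. Lengths are in m, angles in degrees, forces in N, time in s.
With the tool pointing down it reaches from about 0.3 to 0.75 m from the base axis. Payload 8.5 kg.
Tool frame: the origin (TCP) lies at the very end of the fingers, on their centre line; the grasp point (between the pads) lies 19 mm behind it; z points along the fingers, y is the direction in which the jaws open and shut (so a half turn about z gives the same grasp; the last joint's range is limited). The gripper opens to 85 mm and grips with 20 to 120 N. Pads are 22 mm wide; open, the fingers measure 114 mm over their backs; the gripper's body (76 mm by 85 mm) begins 54 mm behind the grasp point. The pads swing forward as they close: fully open they stand 13 mm farther back than shut.
Start: joints at [55.388, 21.807, 74.336, -0, 83.858, -12.336], TCP at [0.208, 0.509, 0.231] pointing down, gripper open.
Joint ranges: [-178.18, 178.18], [-50.72, 133.34], [12.68, 142.11], [-81.47, 261.47], [9.98, 163.14], [-165.26, 165.26]. Speed limits (degrees/s): [136.94, 136.94, 180, 180, 180, 180].

### API

Orientations are given as a 3x3 rotation matrix whose columns are the frame's x, y, z axes.
In Python, from rig import env, vision, close_job, spotter gives the robot as it stands. The module is installed in compiled form; this text tells all that it offers.
- The arm moves only by the tool jog_arm, never from a script. Its argument "plan" is a list that holds one entry, the list of rows, each a list of 6 numbers: the shift along the tool's x, y, z in units of 40 mm (1.0 is 40 mm), then the turn, a rotation vector about the tool's x, y, z in units of 0.15 rad (1.0 is 0.15 rad). A call has 1 to 10 rows; each row shifts and turns the commanded pose from where the row before left it, along the tool's axes as they then stand; what a row does not reach is not made up. A row lasts 1/10 s, in which the tool goes at most 50 mm and 8.59 degrees, less where a joint would pass 70% of its speed; a pose out of reach is approached as far as the arm can. A call with a number of a shift or a turn outside -1 to 1 is refused whole. A call with a gripper value outside its range is refused whole. "grip" is the opening, from -1 (shut) to 1 (fully open), set as the call begins (left out, the last holds). The fingers move at their own pace and stop on an object; "squeeze" is the grip in N (left out, the last holds). Time passes only in rows, so rows that do not move let the fingers close. It gives the time, the measured TCP pose, the force and the opening at its end, in the units of the state.
- env.observe(): the state, without advancing time (a new reading comes with each control period).
- vision.get_image(name): name is "scene" or "side" or "wrist"; returns (picture, depth): 420x560x3 uint8, red, green, blue; 420x560 float32, m along the optical axis (not along the pixel's ray), 0 where there is no reading.
- vision.camera_info(name): a dict with "fx", "fy", "cx", "cy" (pixels), "rvec" (rotation vector, rad) and "tvec" (3), from world to camera coordinates, as OpenCV has them. Camera axes: x right, y down, z forward; pixel columns grow to the right and rows downward; lengths in m; the calibration is good to about 2 mm. A picture is of the moment at which its call begins: read the wrist's pose just before it. camera_info takes no time and is no camera call; for the wrist camera it gives the pose at the moment of the call.
- close_job(): hands the job in, once; it reports no verdict.
Trained networks look in the newest picture that a camera, given by its name, has taken for a name from the list of things; names that differ only in an ending like _2 or _b are one class to them, and where a whole thing is asked for, a point or a joint stands for the part that bears it (a point fixed in the world has none). Each returns a list of dicts, best first, with "score" (0 to 1); they miss things now and then, are a little off and sometimes report something else, mostly with a low value. They report only what shows in the picture. A call takes as long as a camera call. They do not tell look-alikes from the thing itself.
- spotter.trace(camera, query): "pixels" (420x560 bool, what is visible of it) and "rect" ([left, top, right, bottom] in pixels, round what is visible of it).
The state is a dict: "time_s": time; "q": joint angles; "qvel": joint speeds; "joint_efforts": joint torques, N m; "position": TCP position; "tool_rot": TCP orientation; "ft_force": force on the tool from outside, world axes, zero at the start; "wrist_torque": the same for the moment, N m; "grip_width": finger opening in m.
Only numpy, scipy, OpenCV 4.12 (cv2) and the standard library are available. Lean on these libraries where they do the work, as an engineer would, in place of code of your own. Each camera call takes 0.05 s, during which the arm holds its last target.

## Working session

There is one attempt and no reset: what is moved stays moved. The work goes in short steps, Python scripts to look and compute and a tool call to move; the robot and the scene stay as the last step left them, time stands still between calls to the robot, and variables do not carry over. Pictures are saved under pics/ and viewed, and the job is handed in when it is done.

Besides the shell and the picture viewer there is one more tool, called after ">>>" as name(argument=value, ...), one argument or row to a line, values as JSON. jog_arm: Moves the arm, as the interface text tells. Its arguments: {"type":"object","properties":{"plan":{"type":"array"},"grip":{"type":"number"},"squeeze":{"type":"number"}},"required":["plan"]}

```bash
mkdir -p pics; ls; python3 - <<'E'
from rig import env, vision, spotter
import cv2, numpy as np
s=env.observe()
print({k:np.round(np.array(v),3).tolist() for k,v in s.items()})
for c in ["scene","side"]:
    p,d=vision.get_image(c)
    cv2.imwrite(f"pics/{c}0.png",p[:,:,::-1])
    np.savez(f"{c}0.npz",p=p,d=d)
    for q in ["cap_c","tray","shelf","tray_pull"]:
        for r in spotter.trace(c,q): print(c,q,round(float(r["score"]),2),r["rect"])
print(env.observe()["time_s"])
E
```

```text
pics
{'time_s': 0.0, 'q': [55.387, 21.841, 74.387, 0.0, 83.857, -12.334], 'qvel': [-0.017, 0.042, 0.077, 0.072, -0.012, 0.074], 'joint_efforts': [0.002, -44.846, -23.127, -0.0, 0.005, -0.0], 'position': [0.208, 0.509, 0.231], 'tool_rot': [[-0.925, 0.379, -0.001], [0.379, 0.925, -0.001], [0.0, -0.001, -1.0]], 'ft_force': [0.084, -0.26, 0.174], 'wrist_torque': [0.068, -0.004, -0.038], 'grip_width': 0.085}
scene cap_c 0.8 [311.1, 264.5, 327.8, 285.9]
scene cap_c 0.41 [339.9, 268.7, 351.4, 280.8]
scene tray 0.79 [279.5, 135.8, 336.8, 162.5]
scene tray 0.66 [238.3, 163.5, 296.9, 198.9]
scene shelf 0.68 [154.5, 135.8, 263.3, 331.7]
scene tray_pull 0.81 [283.6, 132.2, 334.3, 161.9]
scene tray_pull 0.76 [241.4, 164.2, 297.3, 202.9]
side cap_c 0.59 [246.7, 181.6, 252.6, 194.8]
side cap_c 0.47 [264.8, 181.9, 270.0, 195.6]
side tray 0.98 [263.2, 259.5, 330.6, 307.4]
side tray 0.55 [193.7, 318.3, 273.4, 380.3]
side shelf 0.92 [310.5, 122.0, 422.7, 283.4]
side shelf 0.6 [266.8, 259.2, 330.8, 307.1]
side tray_pull 0.9 [196.4, 317.0, 275.8, 379.6]
side tray_pull 0.86 [264.7, 258.0, 334.7, 308.0]
side tray_pull 0.35 [262.8, 181.5, 271.6, 198.4]
0.5
```

View pics/scene0.png

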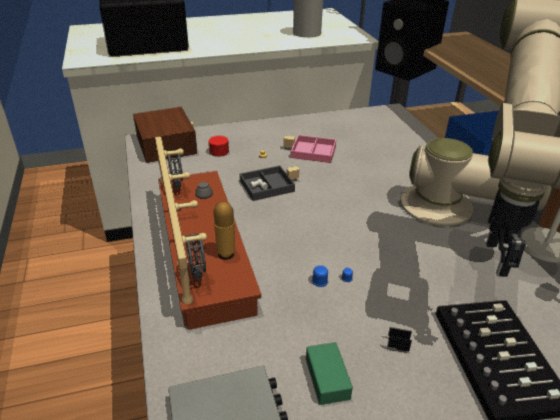

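View pics/side0.png

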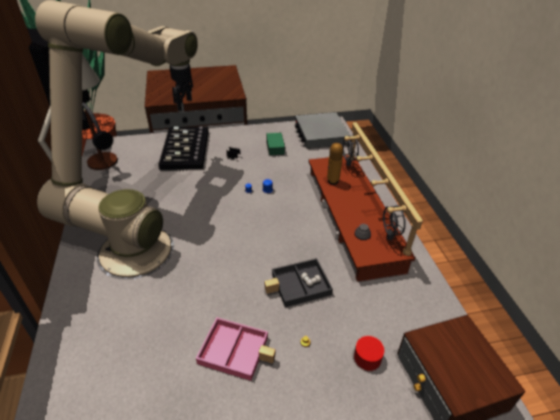

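Caps: the larger blue one at scene (320,276) and side (267,185), and a smaller look-alike at (347,274) and (249,187). I want the larger. Trays: black at scene (266,182) and side (302,282), pink look-alike at (314,148) and (233,348). I want the black one. Next I'll measure these and crop close.

```bash
cat > h.py <<'E'
import numpy as np, cv2
from rig import env, vision, spotter
def cam(c):
    i=vision.camera_info(c); R=cv2.Rodrigues(np.array(i["rvec"],float))[0]; t=np.array(i["tvec"],float).ravel(); return i,R,t
def world(c,d,ci=None):
    i,R,t=ci or cam(c)
    v,u=np.mgrid[0:d.shape[0],0:d.shape[1]]
    P=np.stack([(u-i["cx"])/i["fx"]*d,(v-i["cy"])/i["fy"]*d,d],-1)
    W=(P-t)@R
    W[d==0]=np.nan
    return W
def proj(c,X,ci=None):
    i,R,t=ci or cam(c); p=np.atleast_2d(X)@R.T+t
    return np.stack([p[:,0]/p[:,2]*i["fx"]+i["cx"],p[:,1]/p[:,2]*i["fy"]+i["cy"]],-1)
E
python3 - <<'E'
from h import *
out=[]
for c,bs in [("scene",[(210,150,320,215),(300,255,360,295),(150,130,270,330)]),("side",[(250,250,340,315),(235,170,285,205),(300,110,430,290)])]:
    z=np.load(c+"0.npz"); p,d=z["p"],z["d"]; W=world(c,d); np.save(c+"W.npy",W)
    hsv=cv2.cvtColor(p,cv2.COLOR_RGB2HSV)
    # bench check
    x=W[np.abs(W[...,2])<.01]; print(c,"bench z med",np.median(x[:,2]))
    blue=(hsv[...,0]>105)&(hsv[...,0]<130)&(hsv[...,1]>150)&(W[...,2]>-.01)&(W[...,2]<.1)
    n,l,st,ce=cv2.connectedComponentsWithStats(blue.astype(np.uint8))
    for k in range(1,n):
        if st[k,4]>40:
            w=W[l==k]; print("blue",st[k],np.nanmin(w,0).round(3),np.nanmax(w,0).round(3),np.nanmean(w,0).round(3))
    for b in bs:
        cr=p[b[1]:b[3],b[0]:b[2],::-1]; f=min(8,390/cr.shape[1],560/cr.shape[0])
        cv2.imwrite(f"pics/{c}_c{bs.index(b)}.png",cv2.resize(cr,None,fx=f,fy=f,interpolation=cv2.INTER_CUBIC))
    i,R,t=cam(c); print("campos",-R.T@t)
def pad(a): 
    o=np.zeros((560,390,3),np.uint8);o[:a.shape[0],:a.shape[1]]=a;return o
for k in range(3): cv2.imwrite(f"pics/cmp{k}.png",np.hstack([pad(cv2.imread(f"pics/{c}_c{k}.png")) for c in("scene","side")]))
E
```

```text
scene bench z med 0.0007439388983678662
blue [313 266  15  20 247] [0.465 0.225 0.001] [0.502 0.259 0.048] [0.485 0.247 0.03 ]
blue [343 268   9  14 102] [0.399 0.241 0.001] [0.422 0.26  0.034] [0.411 0.253 0.021]
campos [0.86430535 1.14361731 0.93982038]
side bench z med -0.0012414088215173345
blue [264 180   8  12  88] [0.467 0.212 0.007] [0.496 0.245 0.046] [0.48  0.223 0.031]
campos [ 0.25596292 -1.06738296  1.04092444]
```

View pics/cmp0.png

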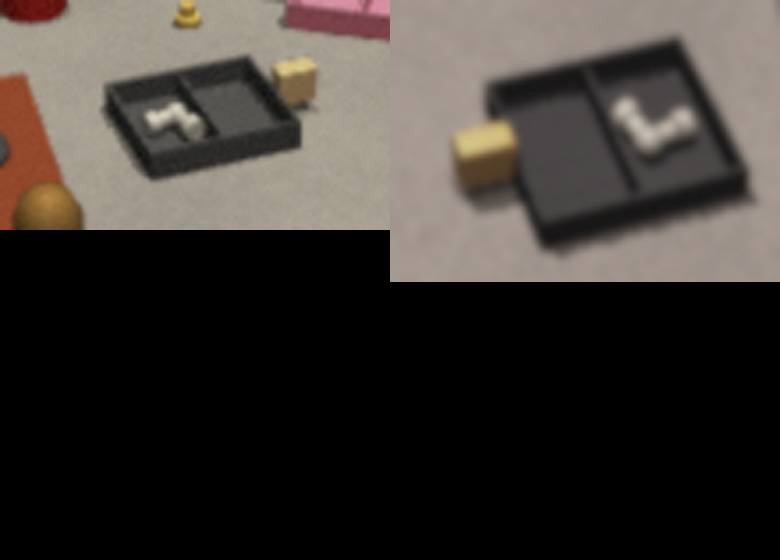

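View pics/cmp1.png

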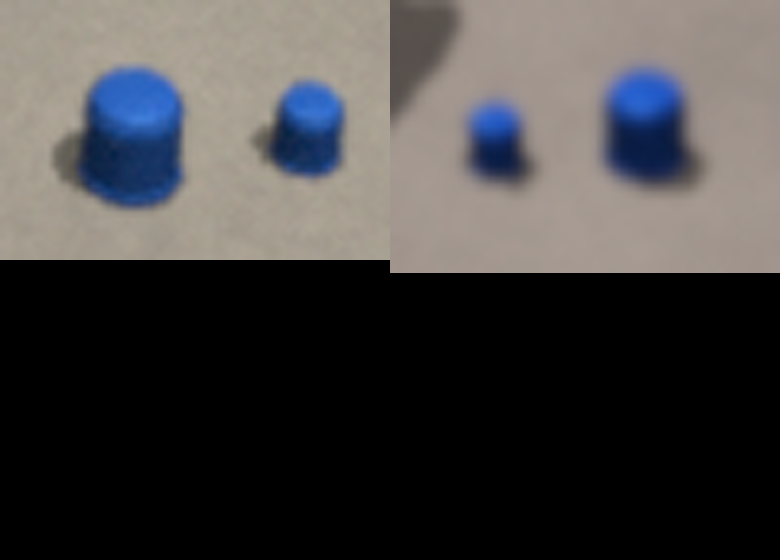

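View pics/cmp2.png

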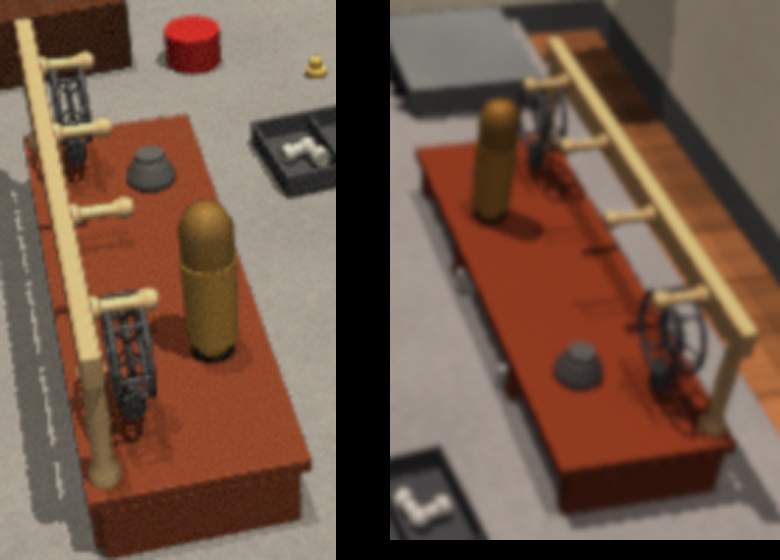

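```bash
python3 - <<'E'
from h import *
for c in("scene","side"):
    z=np.load(c+"0.npz"); p,d=z["p"],z["d"]; W=np.load(c+"W.npy"); hsv=cv2.cvtColor(p,cv2.COLOR_RGB2HSV)
    m=(W[...,2]>.066)&(W[...,2]<.084)&((hsv[...,0]<12)|(hsv[...,0]>172))&(hsv[...,1]>140)&(W[...,0]>.45)&(W[...,0]<1.0)&(W[...,1]>-.4)&(W[...,1]<.55)
    n,l,st,ce=cv2.connectedComponentsWithStats(m.astype(np.uint8)); k=1+np.argmax(st[1:,4])
    w=W[l==k][:,:2]; r=cv2.minAreaRect((w*1000).astype(np.float32)); print(c,"shelf",st[k,4],r,cv2.boxPoints(r).round().tolist())
    bx=(220,160,290,205) if c=="scene" else (255,250,340,315)
    mm=np.zeros(m.shape,bool); mm[bx[1]:bx[3],bx[0]:bx[2]]=1
    dk=mm&(W[...,2]>.022)&(W[...,2]<.036)&(p.max(2)<75)
    w=W[dk][:,:2]; r=cv2.minAreaRect((w*1000).astype(np.float32)); print(c,"tray",dk.sum(),r,cv2.boxPoints(r).round().tolist())
    bx=(285,160,302,185) if c=="scene" else (260,270,282,298)
    mm=np.zeros(m.shape,bool); mm[bx[1]:bx[3],bx[0]:bx[2]]=1
    a=mm&(W[...,2]>.04)&(W[...,2]<.06)&(hsv[...,0]>12)&(hsv[...,0]<30)&(hsv[...,1]>70)
    w=W[a][:,:2]; print("pull",a.sum(),w.mean(0),w.min(0),w.max(0),np.median(W[a][:,2]))
E
```

```text
scene shelf 5746 ((754.8326416015625, 22.62738037109375), (187.70957946777344, 584.4965209960938), 0.14062686264514923) [[660.0, 315.0], [662.0, -270.0], [849.0, -269.0], [848.0, 315.0]]
scene tray 239 ((500.147705078125, -240.675048828125), (151.11708068847656, 142.3352508544922), 6.406759738922119) [[417.0, -178.0], [433.0, -320.0], [583.0, -303.0], [567.0, -162.0]]
pull 63 [ 0.40688669 -0.24883725] [ 0.38589719 -0.26374966] [ 0.42539313 -0.23684304] 0.048701892109079395
side shelf 4967 ((754.3090209960938, 17.2149658203125), (191.24073791503906, 581.74072265625), 0.2377895712852478) [[657.0, 308.0], [660.0, -274.0], [851.0, -273.0], [849.0, 308.0]]
side tray 322 ((496.5558776855469, -249.00958251953125), (154.51937866210938, 134.20205688476562), 5.93574333190918) [[413.0, -190.0], [427.0, -324.0], [580.0, -308.0], [566.0, -174.0]]
pull 93 [ 0.40431257 -0.25995311] [ 0.38491627 -0.27162754] [ 0.42497245 -0.24687341] 0.04833205487012264
```

Confirmed: larger cap near (0.483,0.235); black tray near (0.498,-0.245) with about 6° yaw and the elbow in its rear compartment; shelf front edge x≈0.66, middle y≈0.02. I'll move over the cap and look with the wrist camera.

>>> jog_arm(
  plan=[
    [[0, 0, 0, 0, 0, -0.867], [0, 0, 0, 0, 0, -0.867], [0, 0, 0, 0, 0, -0.866], [-0.5, -0.5, 0, 0, 0, 0], [-0.7, -0.7, 0.1, 0, 0, 0], [-0.7, -0.7, 0.1, 0, 0, 0], [-0.7, -0.7, 0.1, 0, 0, 0], [-0.7, -0.7, 0.1, 0, 0, 0], [-0.7, -0.7, 0.1, 0, 0, 0], [-0.7, -0.7, 0.1, 0, 0, 0]],
  ],
  grip=1,
)

```text
time_s: 1.5
position: [0.3977, 0.3199, 0.2073]
tool_rot: [[-1.0, -0.001, 0.0], [-0.001, 1.0, 0.0], [-0.0, 0.0, -1.0]]
ft_force: [0.5, 0.6, 0.3]
grip_width: 0.0857
```

>>> jog_arm(
  plan=[
    [[-0.7, -0.7, 0.1, 0, 0, 0], [-0.7, -0.7, 0.1, 0, 0, 0], [-0.5, -0.5, 0.2, 0, 0, 0], [0, 0, 0, 0, 0, 0], [0, 0, 0, 0, 0, 0]],
  ],
)

```text
time_s: 2.0
position: [0.4727, 0.2451, 0.1912]
tool_rot: [[-1.0, -0.0, -0.001], [-0.0, 1.0, 0.0], [0.001, 0.0, -1.0]]
ft_force: [-0.2, 1.2, -0.1]
grip_width: 0.0854
```

```bash
python3 - <<'E'
from h import *
s=env.observe(); print(s["position"].round(4) if hasattr(s["position"],"round") else s["position"], np.round(s["tool_rot"],4).tolist())
ci=cam("wrist"); p,d=vision.get_image("wrist"); W=world("wrist",d,ci)
cv2.imwrite("pics/w1.png",p[:,:,::-1]); np.savez("w1.npz",p=p,d=d,W=W)
print("cam",-ci[1].T@ci[2],ci[1][2])
hsv=cv2.cvtColor(p,cv2.COLOR_RGB2HSV)
blue=(hsv[...,0]>105)&(hsv[...,0]<130)&(hsv[...,1]>150)&(W[...,2]>-.01)&(W[...,2]<.1)
n,l,st,ce=cv2.connectedComponentsWithStats(blue.astype(np.uint8))
for k in range(1,n):
    if st[k,4]>40:
        w=W[l==k]; print("blue",st[k],np.nanmin(w,0).round(4),np.nanmax(w,0).round(4))
        for z0 in (.002,.02,.04): 
            q=w[np.abs(w[:,2]-z0)<.004]
            if len(q): print(z0,len(q),q.min(0).round(4),q.max(0).round(4))
E
```

```text
[0.4727 0.2451 0.1912] [[-1.0, -0.0002, -0.0007], [-0.0002, 1.0, 0.0], [0.0007, 0.0, -1.0]]
cam [0.40202024 0.24525377 0.33262056] [ 2.80524287e-01 -1.81022525e-04 -9.59846910e-01]
blue [258  94  33  34 857] [0.3961 0.2323 0.0021] [0.4219 0.258  0.031 ]
0.002 1 [0.4006 0.2563 0.0021] [0.4006 0.2563 0.0021]
0.02 11 [0.3961 0.2395 0.0226] [0.4219 0.258  0.0239]
blue [ 241  170   46   54 1957] [0.4612 0.2179 0.0018] [0.4991 0.2562 0.0449]
0.002 98 [0.4612 0.218  0.0018] [0.4832 0.2562 0.0059]
0.02 72 [0.4622 0.2195 0.0161] [0.4804 0.2557 0.024 ]
0.04 1525 [0.4625 0.2179 0.036 ] [0.4991 0.2552 0.044 ]
```

View pics/w1.png

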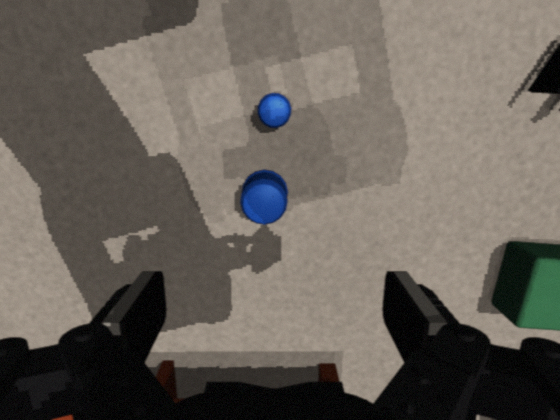

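Wrist view: larger cap at (264,197), centred on the world point (0.4815, 0.237); the small look-alike at (275,110) is clear of the jaws. I'll descend and grip.

>>> jog_arm(
  plan=[
    [[-0.22, -0.2, 0.4, 0, 0, 0], [0, 0, 0.9, 0, 0, 0], [0, 0, 0.9, 0, 0, 0], [0, 0, 0.9, 0, 0, 0], [0, 0, 0.7, 0, 0, 0], [0, 0, 0.5, 0, 0, 0], [0, 0, 0.3, 0, 0, 0], [0, 0, 0, 0, 0, 0]],
  ],
)

```text
time_s: 2.85
position: [0.4807, 0.2379, 0.0066]
tool_rot: [[-1.0, -0.002, -0.002], [-0.002, 1.0, -0.0], [0.002, -0.0, -1.0]]
ft_force: [0.1, 0.3, -0.3]
grip_width: 0.0854
```

>>> jog_arm(
  plan=[
    [[0, 0, 0, 0, 0, 0], [0, 0, 0, 0, 0, 0], [0, 0, 0, 0, 0, 0], [0, 0, 0, 0, 0, 0], [0, 0, 0, 0, 0, 0], [0, 0, 0, 0, 0, 0]],
  ],
  grip=-1,
  squeeze=25,
)

```text
time_s: 3.45
position: [0.482, 0.2374, 0.0084]
tool_rot: [[-1.0, -0.001, 0.002], [-0.001, 1.0, 0.001], [-0.002, 0.001, -1.0]]
ft_force: [-1.2, 0.5, 5.3]
grip_width: 0.0389
```

>>> jog_arm(
  plan=[
    [[0, 0, -0.5, 0, 0, 0], [0, 0, -0.9, 0, 0, 0], [0, 0, -0.9, 0, 0, 0], [0, -0.3, -0.9, 0, 0, 0], [0, -0.6, -0.6, 0, 0, 0], [0, -0.9, 0, 0, 0, 0], [0, -0.9, 0, 0, 0, 0], [0, -0.9, 0, 0, 0, 0], [0, -0.9, 0, 0, 0, 0], [0, -0.9, 0, 0, 0, 0]],
  ],
)

```text
time_s: 4.45
position: [0.4816, 0.0199, 0.1598]
tool_rot: [[-1.0, -0.001, 0.001], [-0.001, 1.0, -0.0], [-0.001, -0.0, -1.0]]
ft_force: [0.2, -0.4, 0.6]
grip_width: 0.0391
```

>>> jog_arm(
  plan=[
    [[0, -0.9, 0, 0, 0, 0], [0, -0.9, 0, 0, 0, 0], [0, -0.9, 0, 0, 0, 0], [0, -0.9, 0, 0, 0, 0], [0.3, -0.9, 0, 0, 0, 0], [0.2, -0.9, 0, 0, 0, 0], [0, -0.8, 0, 0, 0, 0], [0, -0.5, 0, 0, 0, 0], [0, 0, 0, 0, 0, 0], [0, 0, 0, 0, 0, 0]],
  ],
)

```text
time_s: 5.45
position: [0.462, -0.2464, 0.1594]
tool_rot: [[-1.0, -0.001, -0.0], [-0.001, 1.0, 0.0], [0.0, 0.0, -1.0]]
ft_force: [0.7, 0.2, 0.1]
grip_width: 0.0388
```

```bash
cat > look.py <<'E'
import sys
from h import *
n=sys.argv[1]
s=env.observe(); print(np.round(s["position"],4),s["grip_width"],s["time_s"])
ci=cam("wrist"); p,d=vision.get_image("wrist"); W=world("wrist",d,ci)
cv2.imwrite(f"pics/{n}.png",p[:,:,::-1]); np.savez(f"{n}.npz",p=p,d=d,W=W,R=ci[1],t=ci[2])
E
python3 look.py w2
```

```text
[ 0.462  -0.2464  0.1594] 0.038803006676479276 5.45
```

View pics/w2.png

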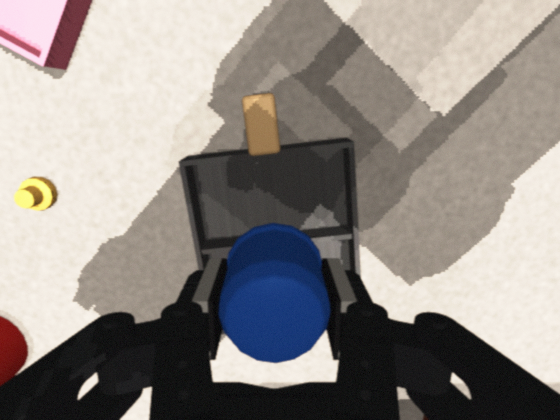

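The cap is held at (275,290), with the tray below it: front rim from (182,160) to (352,140), pull at (262,123). Next I'll work out the tray pose.

```bash
cat >> h.py <<'E'
def ray(uv,z,i,R,t):
    c=-R.T@t; r=R.T@np.array([(uv[0]-i["cx"])/i["fx"],(uv[1]-i["cy"])/i["fy"],1]); return c+r*(z-c[2])/r[2]
E
python3 - <<'E'
from h import *
z=np.load("w2.npz"); i=vision.camera_info("wrist"); p=z["p"];W=z["W"]
f=lambda uv,h: ray(uv,h,i,z["R"],z["t"])
a=f((182,160),.03);b=f((353,140),.03); print(a,b,np.linalg.norm(a-b),np.degrees(np.arctan2((a-b)[0],-(a-b)[1])))
cv2.imwrite("pics/w2c.png",cv2.resize(p[80:290,160:380,::-1],None,fx=2.8,fy=2.8,interpolation=cv2.INTER_CUBIC))
m=(p.max(2)<90)&(W[...,2]>.024)&(W[...,2]<.036); m[250:]=0; m[:,:170]=0; m[:,370:]=0;m[:125]=0
w=W[m][:,:2]*1000; r=cv2.minAreaRect(w.astype(np.float32)); print(r,cv2.boxPoints(r).round(1).tolist())
hs=cv2.cvtColor(p,cv2.COLOR_RGB2HSV)
m=(hs[...,0]>10)&(hs[...,0]<30)&(hs[...,1]>90)&(W[...,2]>.046)&(W[...,2]<.056); m[:80]=0;m[160:]=0
w=W[m][:,:2]*1000; r=cv2.minAreaRect(w.astype(np.float32)); print(m.sum(),r,cv2.boxPoints(r).round(1).tolist(),np.median(W[m][:,2]))
E
```

```text
[ 0.43262287 -0.31391957  0.03      ] [ 0.41786599 -0.18905573  0.03      ] 0.1257328284499174 6.740164248177391
((468.5914611816406, -247.90269470214844), (86.27741241455078, 129.5758514404297), 6.481747150421143) [[418.3999938964844, -188.39999389648438], [433.0, -317.1000061035156], [518.7999877929688, -307.3999938964844], [504.1000061035156, -178.6999969482422]]
1881 ((406.0559387207031, -255.19935607910156), (39.559505462646484, 21.366046905517578), 6.174746036529541) [[385.20001220703125, -246.6999969482422], [387.5, -267.8999938964844], [426.8999938964844, -263.70001220703125], [424.6000061035156, -242.5]] 0.04860843262263434
```

View pics/w2c.png

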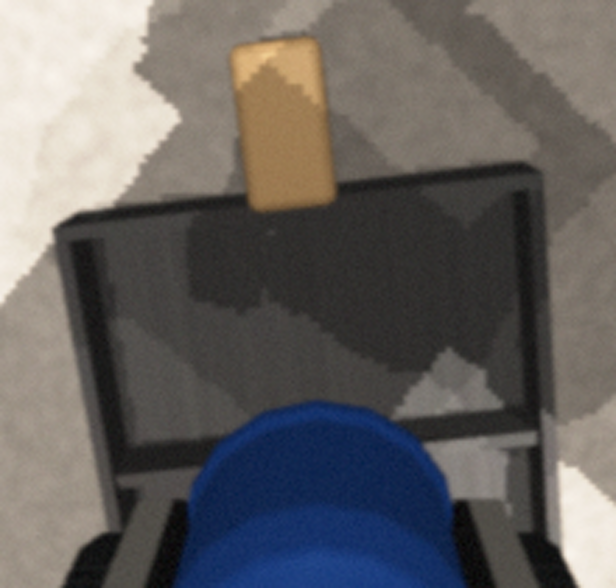

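Tray origin ≈(0.500,-0.244), yaw ≈6.4°, pull grasp ≈(0.404,-0.2554). I'll lower the cap into the front compartment.

>>> jog_arm(
  plan=[
    [[-0.025, -0.05, 0, 0, 0, 0], [0, 0, 0.3, 0, 0, -0.745], [0, 0, 0.7, 0, 0, 0], [0, 0, 0.8, 0, 0, 0], [0, 0, 0.8, 0, 0, 0], [0, 0, 0.5, 0, 0, 0], [0, 0, 0.3, 0, 0, 0], [0, 0, 0.15, 0, 0, 0], [0, 0, 0.1, 0, 0, 0], [0, 0, 0, 0, 0, 0]],
  ],
)

```text
time_s: 6.5
position: [0.4635, -0.2488, 0.0137]
tool_rot: [[-0.994, -0.113, 0.001], [-0.113, 0.994, -0.0], [-0.001, -0.001, -1.0]]
ft_force: [0.3, 1.3, 0.4]
grip_width: 0.0391
```

>>> jog_arm(
  plan=[
    [[0, 0, 0.03, 0, 0, 0], [0, 0, 0, 0, 0, 0], [0, 0, 0, 0, 0, 0], [0, 0, 0, 0, 0, 0], [0, 0, 0, 0, 0, 0]],
  ],
  grip=0.5,
)

```text
time_s: 7.0
position: [0.4633, -0.2488, 0.0123]
tool_rot: [[-0.994, -0.113, 0.0], [-0.113, 0.994, -0.0], [-0.0, -0.0, -1.0]]
ft_force: [-0.2, 0.3, -0.9]
grip_width: 0.0636
```

>>> jog_arm(
  plan=[
    [[0, 0, -0.3, 0, 0, 0], [0, 0, -0.6, 0, 0, 0], [0, 0, -0.9, 0, 0, 0], [0, 0, -0.9, 0, 0, 0], [0.5, 0, -0.8, 0, 0, 0], [0.5, 0, 0, 0, 0, 0], [0.4, 0, 0, 0, 0, 0], [0, 0, 0, 0, 0, 0], [0, 0, 0, 0, 0, 0]],
  ],
)

```text
time_s: 7.9
position: [0.4078, -0.2552, 0.1528]
tool_rot: [[-0.994, -0.112, 0.001], [-0.112, 0.994, -0.001], [-0.001, -0.001, -1.0]]
ft_force: [0.4, 0.1, 0.4]
grip_width: 0.0636
```

```bash
python3 look.py w3
```

```text
[ 0.4078 -0.2552  0.1528] 0.06361004947991337 7.9
```

View pics/w3.png

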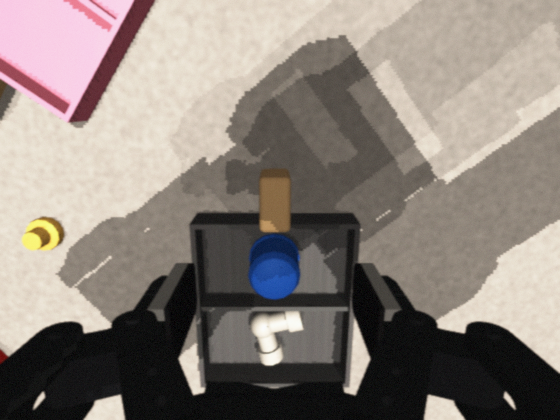

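The cap stands upright in the front compartment at (275,265), the elbow is in the rear at (270,335), and the pull is at (275,200). I'll grasp the pull.

>>> jog_arm(
  plan=[
    [[0.1, 0, 0.5, 0, 0, 0], [0, 0, 0.9, 0, 0, 0], [0, 0, 0.9, 0, 0, 0], [0, 0, 0.6, 0, 0, 0], [0, 0, 0.4, 0, 0, 0], [0, 0, 0.2, 0, 0, 0], [0, 0, 0, 0, 0, 0], [0, 0, 0, 0, 0, 0]],
  ],
)

```text
time_s: 8.75
position: [0.4041, -0.2558, 0.0127]
tool_rot: [[-0.994, -0.113, 0.001], [-0.113, 0.994, -0.001], [-0.001, -0.001, -1.0]]
ft_force: [0.6, -0.3, -1.1]
grip_width: 0.0643
```

>>> jog_arm(
  plan=[
    [[0, 0, 0, 0, 0, 0], [0, 0, 0, 0, 0, 0], [0, 0, 0, 0, 0, 0], [0, 0, 0, 0, 0, 0], [0, 0, 0, 0, 0, 0], [0, 0, 0, 0, 0, 0], [0, 0, 0, 0, 0, 0]],
  ],
  grip=-1,
  squeeze=50,
)

```text
time_s: 9.45
position: [0.4037, -0.2557, 0.0127]
tool_rot: [[-0.994, -0.113, 0.001], [-0.113, 0.994, -0.001], [-0.001, -0.001, -1.0]]
ft_force: [-0.5, 1.8, 6.2]
grip_width: 0.0215
```

>>> jog_arm(
  plan=[
    [[0, 0, -0.015, 0, 0, 0], [0, 0, 0, 0, 0, 0]],
  ],
)

```text
time_s: 9.65
position: [0.4036, -0.2555, 0.0127]
tool_rot: [[-0.994, -0.113, 0.0], [-0.113, 0.994, -0.0], [-0.0, -0.0, -1.0]]
ft_force: [0.6, 1.2, -0.1]
grip_width: 0.0215
```

>>> jog_arm(
  plan=[
    [[0, 0, 0, 0, 0, 0.15], [0, 0, 0, 0, 0, 0.25], [0, 0, 0, 0, 0, 0.25], [0, 0.05, 0, 0, 0, 0.1], [0, 0.15, 0, 0, 0, 0], [0, 0.25, 0, 0, 0, 0], [0, 0.35, 0, 0, 0, 0], [0, 0.35, 0, 0, 0, 0], [0, 0.35, 0, 0, 0, 0], [0, 0.35, 0, 0, 0, 0]],
  ],
)

```text
time_s: 10.65
position: [0.4034, -0.18, 0.0127]
tool_rot: [[-1.0, -0.001, -0.0], [-0.001, 1.0, 0.0], [0.0, 0.0, -1.0]]
ft_force: [0.2, -2.0, -2.1]
grip_width: 0.0215
```

>>> jog_arm(
  plan=[
    [[0, 0.35, 0, 0, 0, 0], [0, 0.35, 0, 0, 0, 0], [0, 0.35, 0, 0, 0, 0], [0, 0.35, 0, 0, 0, 0], [0, 0.35, 0, 0, 0, 0], [0, 0.35, 0, 0, 0, 0], [0, 0.35, 0, 0, 0, 0], [0, 0.35, 0, 0, 0, 0], [0, 0.35, 0, 0, 0, 0], [0, 0.35, 0, 0, 0, 0]],
  ],
)

```text
time_s: 11.65
position: [0.4033, -0.0403, 0.0127]
tool_rot: [[-1.0, -0.0, -0.0], [-0.0, 1.0, 0.0], [0.0, 0.0, -1.0]]
ft_force: [-0.0, -1.7, -1.6]
grip_width: 0.0214
```

>>> jog_arm(
  plan=[
    [[0, 0.35, 0, 0, 0, 0], [0, 0.35, 0, 0, 0, 0], [0, 0.35, 0, 0, 0, 0], [0, 0.2, 0, 0, 0, 0], [0, 0.1, 0, 0, 0, 0], [0, 0.05, 0, 0, 0, 0], [0, 0, 0, 0, 0, 0], [0, 0, 0, 0, 0, 0]],
  ],
)

```text
time_s: 12.45
position: [0.4033, 0.0145, 0.0127]
tool_rot: [[-1.0, -0.001, -0.0], [-0.001, 1.0, 0.0], [0.0, 0.0, -1.0]]
ft_force: [0.2, 2.7, 0.1]
grip_width: 0.0217
```

```bash
python3 look.py w4; python3 - <<'E'
from h import *
for c in ("scene","side"):
    p,d=vision.get_image(c); W=world(c,d); np.savez(c+"1.npz",p=p,d=d,W=W); cv2.imwrite(f"pics/{c}1.png",p[:,:,::-1])
z=np.load("w4.npz");p,W=z["p"],z["W"]
hs=cv2.cvtColor(p,cv2.COLOR_RGB2HSV)
m=((hs[...,0]<12)|(hs[...,0]>172))&(hs[...,1]>120)&(W[...,2]>.066)&(W[...,2]<.08)
w=W[m]; print(m.sum(),np.nanmin(w,0),np.nanmax(w,0))
E
```

```text
[0.4033 0.0145 0.0127] 0.021709168743975008 12.45
5 [ 0.3918003  -0.02871112  0.06679846] [0.41082194 0.05388242 0.07524324]
```

View pics/w4.png

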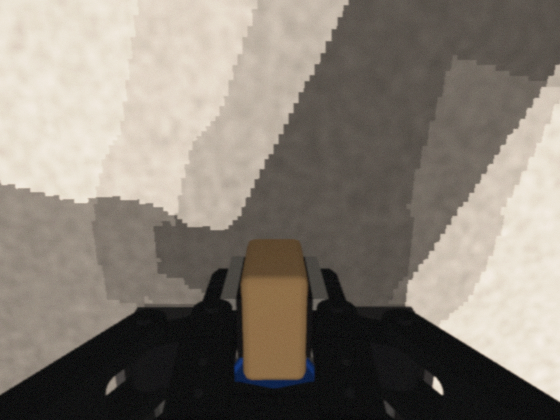

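View pics/side1.png

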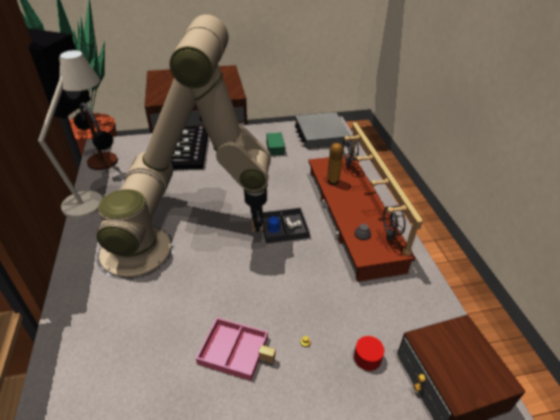

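View pics/scene1.png

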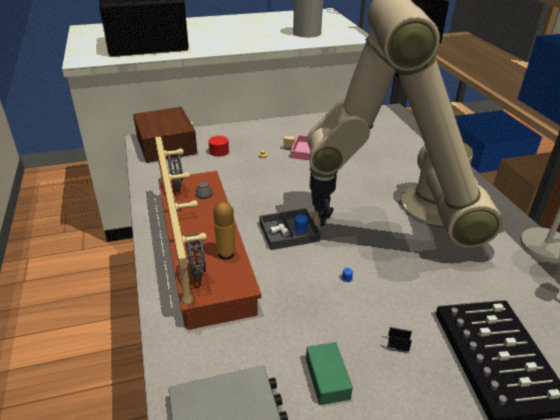

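The tray now stands in front of the bay with cap and elbow in place (side: cap (273,225), elbow (292,222)). I'll check its offset and yaw relative to the shelf in the same cameras.

```bash
python3 - <<'E'
from h import *
for c,bx in (("scene",(255,205,312,250)),("side",(262,205,315,245))):
    z=np.load(c+"1.npz");p,W=z["p"],z["W"]; hs=cv2.cvtColor(p,cv2.COLOR_RGB2HSV)
    mm=np.zeros(p.shape[:2],bool); mm[bx[1]:bx[3],bx[0]:bx[2]]=1
    dk=mm&(W[...,2]>.02)&(W[...,2]<.036)&(p.max(2)<80)&(W[...,0]>.41)
    w=W[dk][:,:2]*1000; r=cv2.minAreaRect(w.astype(np.float32)); print(c,"tray",dk.sum(),r)
    m=(W[...,2]>.066)&(W[...,2]<.084)&((hs[...,0]<12)|(hs[...,0]>172))&(hs[...,1]>140)&(W[...,0]>.45)&(W[...,0]<1.0)&(W[...,1]>-.4)&(W[...,1]<.55)
    n,l,st,ce=cv2.connectedComponentsWithStats(m.astype(np.uint8)); k=1+np.argmax(st[1:,4]); w=W[l==k]
    # front edge: min x per y-bin
    f=[];
    for y in np.arange(-.25,.30,.02):
        q=w[np.abs(w[:,1]-y)<.01]; 
        if len(q)>5: f.append((y,np.percentile(q[:,0],2)))
    f=np.array(f); P=np.polyfit(f[:,0],f[:,1],1); print("front edge x at y=.02",np.polyval(P,.02),"yaw",-np.degrees(np.arctan(P[0])), "res",np.std(f[:,1]-np.polyval(P,f[:,0])))
    print("y ends",np.percentile(w[:,1],[.3,99.7]), np.percentile(w[:,1],[.3,99.7]).mean())
    for nm,lo,hi in (("mic",.1,.3),):
        q=W[(W[...,2]>lo)&(W[...,2]<hi)&(hs[...,0]>8)&(hs[...,0]<25)&(hs[...,1]>100)&(W[...,0]>.6)&(W[...,0]<.8)&(abs(W[...,1])<.4)]; print(nm,len(q),np.nanmin(q,0),np.nanmax(q,0))
E
```

```text
scene tray 451 ((499.9902648925781, 15.138595581054688), (137.1504669189453, 150.92959594726562), 89.20477294921875)
front edge x at y=.02 0.6754772591903957 yaw 1.0990151859267947 res 0.021193427906142575
y ends [-0.25747259  0.31370095] 0.02811417887415124
mic 1134 [ 0.68762933 -0.2229286   0.10000714] [0.7998745  0.26503648 0.23883546]
side tray 306 ((497.5579833984375, 11.121162414550781), (137.17771911621094, 151.19264221191406), 89.57371520996094)
front edge x at y=.02 0.6619221857676792 yaw 0.1254829648566011 res 0.0007755676218127723
y ends [-0.27191593  0.30071987] 0.014401968058839726
mic 586 [ 0.68640169 -0.19497682  0.10007334] [0.7998608  0.27002461 0.23544705]
```

```bash
python3 - <<'E'
from h import *
i,R,t=cam("scene"); print(ray((226,254),.074,i,R,t), ray((224,207),.22,i,R,t))
i,R,t=cam("side"); print(ray((334,181),.074,i,R,t), ray((336,148),.22,i,R,t), ray((363,236),.074,i,R,t))
E
```

```text
[0.71133026 0.14960149 0.074     ] [0.70809298 0.14452643 0.22      ]
[0.71916364 0.14896324 0.074     ] [0.71225869 0.14807626 0.22      ] [ 0.72519959 -0.14967619  0.074     ]
```

>>> jog_arm(
  plan=[
    [[0, 0.08, 0, 0, 0, -0.03], [0, 0.1, 0, 0, 0, -0.03], [0, 0, 0, 0, 0, 0], [0, 0, 0, 0, 0, 0]],
  ],
)

```text
time_s: 13.0
position: [0.4035, 0.0219, 0.0127]
tool_rot: [[-1.0, -0.01, 0.0], [-0.01, 1.0, 0.0], [-0.0, 0.0, -1.0]]
ft_force: [1.5, 1.4, -0.4]
grip_width: 0.0217
```

>>> jog_arm(
  plan=[
    [[-0.1, 0, 0, 0, 0, 0], [-0.2, 0, 0, 0, 0, 0], [-0.25, 0, 0, 0, 0, 0], [-0.25, 0, 0, 0, 0, 0], [-0.25, 0, 0, 0, 0, 0], [-0.25, 0, 0, 0, 0, 0], [-0.25, 0, 0, 0, 0, 0], [-0.2, 0, 0, 0, 0, 0], [-0.15, 0, 0, 0, 0, 0], [-0.05, 0, 0, 0, 0, 0]],
  ],
  squeeze=30,
)

```text
time_s: 14.0
position: [0.4807, 0.0226, 0.0127]
tool_rot: [[-1.0, -0.01, -0.002], [-0.01, 1.0, 0.0], [0.002, 0.0, -1.0]]
ft_force: [-9.2, 0.1, 8.2]
grip_width: 0.0217
```

>>> jog_arm(
  plan=[
    [[-0.05, 0, 0, 0, 0, 0], [-0.05, 0, 0, 0, 0, 0]],
  ],
)

```text
time_s: 14.2
position: [0.4841, 0.0226, 0.0127]
tool_rot: [[-1.0, -0.01, -0.003], [-0.01, 1.0, 0.0], [0.003, 0.0, -1.0]]
ft_force: [-6.3, 0.6, 5.7]
grip_width: 0.0218
```

>>> jog_arm(
  plan=[
    [[0, 0, -0.015, 0, 0, 0], [0, 0, 0, 0, 0, 0]],
  ],
)

```text
time_s: 14.4
position: [0.4849, 0.0226, 0.0131]
tool_rot: [[-1.0, -0.01, -0.001], [-0.01, 1.0, 0.0], [0.001, 0.0, -1.0]]
ft_force: [-1.8, 0.0, -1.4]
grip_width: 0.0215
```

>>> jog_arm(
  plan=[
    [[-0.05, 0, 0, 0, 0, 0], [-0.05, 0, 0, 0, 0, 0]],
  ],
)

```text
time_s: 14.6
position: [0.4894, 0.0225, 0.0131]
tool_rot: [[-1.0, -0.009, -0.001], [-0.009, 1.0, 0.0], [0.001, 0.0, -1.0]]
ft_force: [-1.2, -0.1, -3.9]
grip_width: 0.0215
```

>>> jog_arm(
  plan=[
    [[-0.04, 0, 0, 0, 0, 0], [-0.04, 0, 0, 0, 0, 0], [-0.02, 0, 0, 0, 0, 0]],
  ],
)

```text
time_s: 14.9
position: [0.4935, 0.0225, 0.0132]
tool_rot: [[-1.0, -0.009, -0.0], [-0.009, 1.0, 0.0], [0.0, 0.0, -1.0]]
ft_force: [-0.4, 0.4, -4.1]
grip_width: 0.0217
```

>>> jog_arm(
  plan=[
    [[-0.04, 0, 0, 0, 0, 0], [-0.04, 0, 0, 0, 0, 0], [-0.02, 0, 0, 0, 0, 0]],
  ],
)

```text
time_s: 15.2
position: [0.4976, 0.0226, 0.0133]
tool_rot: [[-1.0, -0.009, 0.0], [-0.009, 1.0, 0.0], [-0.0, 0.0, -1.0]]
ft_force: [-0.4, 0.4, -3.1]
grip_width: 0.0213
```

>>> jog_arm(
  plan=[
    [[-0.04, 0, 0.006, 0, 0, 0], [-0.04, 0, 0, 0, 0, 0], [-0.02, 0, 0, 0, 0, 0]],
  ],
)

```text
time_s: 15.5
position: [0.5016, 0.0226, 0.0131]
tool_rot: [[-1.0, -0.009, 0.0], [-0.009, 1.0, -0.0], [-0.0, -0.0, -1.0]]
ft_force: [-2.0, -0.5, -4.5]
grip_width: 0.0216
```

>>> jog_arm(
  plan=[
    [[-0.04, 0, 0, 0, 0, 0], [-0.04, 0, 0, 0, 0, 0], [-0.02, 0, 0, 0, 0, 0]],
  ],
)

```text
time_s: 15.8
position: [0.5056, 0.0226, 0.0131]
tool_rot: [[-1.0, -0.009, 0.0], [-0.009, 1.0, -0.0], [-0.0, -0.0, -1.0]]
ft_force: [-0.9, 0.3, -3.5]
grip_width: 0.0217
```

>>> jog_arm(
  plan=[
    [[-0.04, 0, 0, 0, 0, 0], [-0.03, 0, 0, 0, 0, 0], [-0.01, 0, 0, 0, 0, 0]],
  ],
)

```text
time_s: 16.1
position: [0.5088, 0.0227, 0.0131]
tool_rot: [[-1.0, -0.009, 0.0], [-0.009, 1.0, -0.0], [-0.0, -0.0, -1.0]]
ft_force: [-2.1, -1.3, -2.7]
grip_width: 0.0219
```

>>> jog_arm(
  plan=[
    [[-0.03, 0, 0.005, 0, 0, 0], [-0.03, 0, 0, 0, 0, 0]],
  ],
)

```text
time_s: 16.3
position: [0.5111, 0.0227, 0.0129]
tool_rot: [[-1.0, -0.009, 0.0], [-0.009, 1.0, -0.0], [-0.0, -0.0, -1.0]]
ft_force: [-2.2, -0.4, -2.9]
grip_width: 0.0214
```

>>> jog_arm(
  plan=[
    [[-0.03, 0, 0, 0, 0, 0], [-0.03, 0, 0, 0, 0, 0]],
  ],
)

```text
time_s: 16.5
position: [0.5135, 0.0227, 0.0129]
tool_rot: [[-1.0, -0.009, 0.0], [-0.009, 1.0, -0.0], [-0.0, -0.0, -1.0]]
ft_force: [-2.5, -0.5, -3.0]
grip_width: 0.0215
```

>>> jog_arm(
  plan=[
    [[-0.03, 0, 0, 0, 0, 0], [-0.03, 0, 0, 0, 0, 0]],
  ],
)

```text
time_s: 16.7
position: [0.5155, 0.0227, 0.0128]
tool_rot: [[-1.0, -0.009, -0.001], [-0.009, 1.0, -0.0], [0.001, -0.0, -1.0]]
ft_force: [-4.8, -2.0, -0.9]
grip_width: 0.0218
```

>>> jog_arm(
  plan=[
    [[-0.02, 0, 0, 0, 0, 0], [0, 0, 0, 0, 0, 0]],
  ],
)

```text
time_s: 16.9
position: [0.5162, 0.0226, 0.0128]
tool_rot: [[-1.0, -0.009, -0.001], [-0.009, 1.0, -0.0], [0.001, -0.0, -1.0]]
ft_force: [-4.3, -0.9, -1.8]
grip_width: 0.0214
```

```bash
python3 - <<'E'
from h import *
s=env.observe(); print(np.round(s["ft_force"],2),np.round(s["wrist_torque"],3),np.round(s["position"],5),np.round(s["tool_rot"],4)[:2,0])
E
```

```text
[-4.33 -0.85 -1.76] [-0.289  0.567 -0.173] [0.51617 0.02261 0.01282] [-1.     -0.0092]
```

>>> jog_arm(
  plan=[
    [[0.02, -0.03, 0, 0, 0, 0], [0, -0.03, 0, 0, 0, 0], [0, 0, 0, 0, 0, 0]],
  ],
)

```text
time_s: 17.2
position: [0.5162, 0.0202, 0.0129]
tool_rot: [[-1.0, -0.009, 0.001], [-0.009, 1.0, -0.0], [-0.001, -0.0, -1.0]]
ft_force: [1.3, 0.5, -4.5]
grip_width: 0.0213
```

```bash
cat > ft.py <<'E'
from rig import env
import numpy as np
s=env.observe(); print(np.round(s["ft_force"],2),np.round(s["wrist_torque"],3),np.round(s["position"],5),np.round(s["tool_rot"],4)[:2,0])
E
python3 ft.py
```

```text
[ 1.29  0.55 -4.51] [0.114 0.074 0.117] [0.51617 0.02022 0.01292] [-1.     -0.0095]
```

>>> jog_arm(
  plan=[
    [[-0.03, 0, 0, 0, 0, 0], [-0.02, 0, 0, 0, 0, 0]],
  ],
)

```text
time_s: 17.4
position: [0.5178, 0.0203, 0.0129]
tool_rot: [[-1.0, -0.009, -0.0], [-0.009, 1.0, 0.0], [0.0, 0.0, -1.0]]
ft_force: [-2.1, -0.4, -2.6]
grip_width: 0.0213
```

```bash
python3 ft.py
```

```text
[-2.1  -0.44 -2.57] [ 0.003  0.37  -0.034] [0.51782 0.02034 0.01289] [-1.     -0.0093]
```

Free again after shifting right, so that contact was on the left flank. I'll continue in short steps.

>>> jog_arm(
  plan=[
    [[-0.03, 0, 0, 0, 0, 0], [-0.03, 0, 0, 0, 0, 0]],
  ],
)

```text
time_s: 17.6
position: [0.5203, 0.0204, 0.0129]
tool_rot: [[-1.0, -0.009, -0.0], [-0.009, 1.0, -0.0], [0.0, -0.0, -1.0]]
ft_force: [-1.3, -0.1, -2.2]
grip_width: 0.0214
```

```bash
python3 ft.py
```

```text
[-1.3  -0.14 -2.23] [ 0.014  0.346 -0.009] [0.52027 0.02035 0.01288] [-1.     -0.0093]
```

>>> jog_arm(
  plan=[
    [[-0.03, 0, 0, 0, 0, 0], [-0.02, 0, 0, 0, 0, 0]],
  ],
)

```text
time_s: 17.8
position: [0.5221, 0.0204, 0.0128]
tool_rot: [[-1.0, -0.009, -0.001], [-0.009, 1.0, -0.0], [0.001, -0.0, -1.0]]
ft_force: [-3.8, -0.5, -0.4]
grip_width: 0.0217
```

```bash
python3 ft.py
```

```text
[-3.84 -0.49 -0.35] [-0.19   0.59  -0.066] [0.5221  0.02036 0.01284] [-1.     -0.0094]
```

>>> jog_arm(
  plan=[
    [[0.01, -0.04, 0, 0, 0, 0], [0, -0.03, 0, 0, 0, 0], [-0.03, 0, 0, 0, 0, 0], [-0.03, 0, 0, 0, 0, 0], [-0.03, 0, 0, 0, 0, 0]],
  ],
)

```text
time_s: 18.3
position: [0.5255, 0.0176, 0.0129]
tool_rot: [[-1.0, -0.009, -0.0], [-0.009, 1.0, 0.0], [0.0, 0.0, -1.0]]
ft_force: [-1.6, 0.1, -3.6]
grip_width: 0.0215
```

```bash
python3 ft.py
```

```text
[-1.63  0.07 -3.56] [-0.041  0.27  -0.022] [0.52547 0.01759 0.01289] [-1.     -0.0092]
```

>>> jog_arm(
  plan=[
    [[-0.03, 0, 0, 0, 0, 0], [-0.02, 0, 0, 0, 0, 0]],
  ],
)

```text
time_s: 18.5
position: [0.5276, 0.0176, 0.0129]
tool_rot: [[-1.0, -0.009, 0.0], [-0.009, 1.0, -0.0], [-0.0, -0.0, -1.0]]
ft_force: [-1.2, -0.2, -1.8]
grip_width: 0.0211
```

```bash
python3 ft.py
```

```text
[-1.25 -0.16 -1.84] [-0.015  0.332 -0.051] [0.52756 0.01763 0.01287] [-1.     -0.0093]
```

>>> jog_arm(
  plan=[
    [[-0.03, 0, 0, 0, 0, 0], [-0.02, 0, 0, 0, 0, 0]],
  ],
)

```text
time_s: 18.7
position: [0.5296, 0.0177, 0.0129]
tool_rot: [[-1.0, -0.009, -0.0], [-0.009, 1.0, -0.0], [0.0, -0.0, -1.0]]
ft_force: [-2.4, 0.1, -2.4]
grip_width: 0.0215
```

```bash
python3 ft.py
```

```text
[-2.42  0.1  -2.41] [-0.084  0.351 -0.016] [0.52955 0.01765 0.01287] [-1.     -0.0094]
```

>>> jog_arm(
  plan=[
    [[-0.02, 0, 0, 0, 0, 0], [-0.02, 0, 0, 0, 0, 0]],
  ],
)

```text
time_s: 18.9
position: [0.5307, 0.0176, 0.0128]
tool_rot: [[-1.0, -0.009, -0.001], [-0.009, 1.0, -0.0], [0.001, -0.0, -1.0]]
ft_force: [-5.3, -1.7, -0.6]
grip_width: 0.0219
```

```bash
python3 ft.py
```

```text
[-5.26 -1.7  -0.6 ] [-0.294  0.657 -0.165] [0.53066 0.01763 0.01282] [-1.     -0.0094]
```

>>> jog_arm(
  plan=[
    [[0.02, -0.04, 0, 0, 0, 0], [0, -0.04, 0, 0, 0, 0], [0, -0.03, 0, 0, 0, 0], [-0.04, 0, 0, 0, 0, 0], [-0.03, 0, 0, 0, 0, 0]],
  ],
)

```text
time_s: 19.4
position: [0.5331, 0.0132, 0.0129]
tool_rot: [[-1.0, -0.009, -0.0], [-0.009, 1.0, -0.0], [0.0, -0.0, -1.0]]
ft_force: [-1.0, -0.5, -2.2]
grip_width: 0.021
```

```bash
python3 ft.py
```

```text
[-0.99 -0.47 -2.24] [-0.014  0.279  0.012] [0.53311 0.0132  0.01292] [-1.     -0.0091]
```

>>> jog_arm(
  plan=[
    [[-0.03, 0, 0, 0, 0, 0], [-0.02, 0, 0, 0, 0, 0]],
  ],
)

```text
time_s: 19.6
position: [0.5351, 0.0133, 0.0129]
tool_rot: [[-1.0, -0.009, -0.0], [-0.009, 1.0, -0.0], [0.0, -0.0, -1.0]]
ft_force: [-2.3, -0.6, -3.4]
grip_width: 0.0215
```

```bash
python3 ft.py
```

```text
[-2.32 -0.62 -3.43] [-0.066  0.334 -0.009] [0.53514 0.0133  0.01285] [-1.     -0.0093]
```

>>> jog_arm(
  plan=[
    [[-0.03, 0, 0, 0, 0, 0], [-0.02, 0, 0, 0, 0, 0]],
  ],
)

```text
time_s: 19.8
position: [0.5372, 0.0133, 0.0129]
tool_rot: [[-1.0, -0.009, 0.0], [-0.009, 1.0, -0.0], [-0.0, -0.0, -1.0]]
ft_force: [-1.8, -1.0, -2.4]
grip_width: 0.0215
```

```bash
python3 ft.py
```

```text
[-1.82 -1.   -2.37] [-0.066  0.286 -0.019] [0.53719 0.01334 0.01289] [-1.     -0.0094]
```

>>> jog_arm(
  plan=[
    [[-0.03, 0, 0, 0, 0, 0], [-0.02, 0, 0, 0, 0, 0]],
  ],
)

```text
time_s: 20.0
position: [0.5392, 0.0134, 0.0129]
tool_rot: [[-1.0, -0.009, 0.0], [-0.009, 1.0, -0.0], [-0.0, -0.0, -1.0]]
ft_force: [-3.0, -0.3, -2.9]
grip_width: 0.0214
```

```bash
python3 ft.py
```

```text
[-2.96 -0.3  -2.9 ] [-0.122  0.292 -0.003] [0.53919 0.01338 0.01288] [-1.     -0.0095]
```

>>> jog_arm(
  plan=[
    [[-0.03, 0, 0, 0, 0, 0], [-0.02, 0, 0, 0, 0, 0]],
  ],
)

```text
time_s: 20.2
position: [0.5412, 0.0134, 0.0129]
tool_rot: [[-1.0, -0.009, 0.0], [-0.009, 1.0, 0.0], [-0.0, 0.0, -1.0]]
ft_force: [-1.6, 0.2, -2.6]
grip_width: 0.0217
```

```bash
python3 ft.py
```

```text
[-1.56  0.2  -2.62] [-0.013  0.318 -0.033] [0.54121 0.01339 0.0129 ] [-1.     -0.0094]
```

>>> jog_arm(
  plan=[
    [[-0.02, 0, 0, 0, 0, 0], [-0.02, 0, 0, 0, 0, 0]],
  ],
)

```text
time_s: 20.4
position: [0.5427, 0.0134, 0.0129]
tool_rot: [[-1.0, -0.009, -0.0], [-0.009, 1.0, -0.0], [0.0, -0.0, -1.0]]
ft_force: [-1.7, -0.1, -2.2]
grip_width: 0.0215
```

```bash
python3 ft.py
```

```text
[-1.74 -0.08 -2.18] [ 0.005  0.297 -0.037] [0.54273 0.01338 0.0129 ] [-1.     -0.0094]
```

>>> jog_arm(
  plan=[
    [[-0.03, 0, 0, 0, 0, 0], [-0.03, 0, 0, 0, 0, 0]],
  ],
)

```text
time_s: 20.6
position: [0.5452, 0.0134, 0.0129]
tool_rot: [[-1.0, -0.009, 0.0], [-0.009, 1.0, 0.0], [-0.0, 0.0, -1.0]]
ft_force: [-2.4, -0.5, -2.6]
grip_width: 0.0215
```

```bash
python3 ft.py
```

```text
[-2.36 -0.5  -2.62] [-0.078  0.309  0.001] [0.54519 0.0134  0.0129 ] [-1.     -0.0094]
```

>>> jog_arm(
  plan=[
    [[-0.03, 0, 0, 0, 0, 0], [-0.03, 0, 0, 0, 0, 0]],
  ],
)

```text
time_s: 20.8
position: [0.5476, 0.0134, 0.0129]
tool_rot: [[-1.0, -0.009, 0.0], [-0.009, 1.0, -0.0], [-0.0, -0.0, -1.0]]
ft_force: [-1.6, -1.0, -3.0]
grip_width: 0.0215
```

```bash
python3 ft.py
```

```text
[-1.57 -1.02 -3.04] [0.002 0.316 0.017] [0.5476  0.01344 0.01288] [-1.     -0.0094]
```

>>> jog_arm(
  plan=[
    [[-0.03, 0, 0, 0, 0, 0], [-0.03, 0, 0, 0, 0, 0]],
  ],
)

```text
time_s: 21.0
position: [0.55, 0.0135, 0.0129]
tool_rot: [[-1.0, -0.009, -0.0], [-0.009, 1.0, -0.0], [0.0, -0.0, -1.0]]
ft_force: [-2.8, 0.1, -2.5]
grip_width: 0.0216
```

```bash
python3 ft.py
```

```text
[-2.77  0.06 -2.49] [-0.011  0.338  0.053] [0.54999 0.01346 0.01287] [-1.     -0.0094]
```

>>> jog_arm(
  plan=[
    [[-0.03, 0, 0, 0, 0, 0], [-0.03, 0, 0, 0, 0, 0]],
  ],
)

```text
time_s: 21.2
position: [0.5524, 0.0135, 0.0129]
tool_rot: [[-1.0, -0.009, -0.0], [-0.009, 1.0, 0.0], [0.0, 0.0, -1.0]]
ft_force: [-1.0, -0.5, -2.3]
grip_width: 0.021
```

```bash
python3 ft.py
```

```text
[-0.95 -0.52 -2.34] [-0.084  0.315 -0.011] [0.55237 0.01351 0.01287] [-1.     -0.0094]
```

>>> jog_arm(
  plan=[
    [[-0.03, 0, 0, 0, 0, 0], [-0.03, 0, 0, 0, 0, 0]],
  ],
)

```text
time_s: 21.4
position: [0.5548, 0.0135, 0.0129]
tool_rot: [[-1.0, -0.009, -0.0], [-0.009, 1.0, 0.0], [0.0, 0.0, -1.0]]
ft_force: [-1.5, -0.3, -2.2]
grip_width: 0.0214
```

```bash
python3 ft.py
```

```text
[-1.54 -0.26 -2.21] [-0.014  0.352 -0.005] [0.55477 0.01353 0.01289] [-1.     -0.0095]
```

>>> jog_arm(
  plan=[
    [[-0.03, 0, 0, 0, 0, 0], [-0.03, 0, 0, 0, 0, 0]],
  ],
)

```text
time_s: 21.6
position: [0.5572, 0.0135, 0.0129]
tool_rot: [[-1.0, -0.009, -0.0], [-0.009, 1.0, 0.0], [0.0, 0.0, -1.0]]
ft_force: [-2.4, -0.2, -2.2]
grip_width: 0.0214
```

```bash
python3 ft.py
```

```text
[-2.41 -0.19 -2.16] [-0.028  0.326 -0.065] [0.55716 0.01351 0.01287] [-1.     -0.0094]
```

>>> jog_arm(
  plan=[
    [[-0.03, 0, 0, 0, 0, 0], [-0.03, 0, 0, 0, 0, 0]],
  ],
)

```text
time_s: 21.8
position: [0.5596, 0.0135, 0.0129]
tool_rot: [[-1.0, -0.009, 0.0], [-0.009, 1.0, 0.0], [-0.0, 0.0, -1.0]]
ft_force: [-1.5, -0.7, -2.3]
grip_width: 0.0215
```

```bash
python3 ft.py
```

```text
[-1.47 -0.75 -2.34] [-0.081  0.291 -0.017] [0.5596  0.01353 0.01287] [-1.     -0.0094]
```

Still free. I'll keep going.

>>> jog_arm(
  plan=[
    [[-0.03, 0, 0, 0, 0, 0], [-0.03, 0, 0, 0, 0, 0]],
  ],
)

```text
time_s: 22.0
position: [0.562, 0.0136, 0.0129]
tool_rot: [[-1.0, -0.009, -0.0], [-0.009, 1.0, 0.0], [0.0, 0.0, -1.0]]
ft_force: [-1.3, -0.0, -2.6]
grip_width: 0.0213
```

```bash
python3 ft.py
```

```text
[-1.25 -0.02 -2.61] [-0.08   0.261  0.019] [0.56198 0.01357 0.01287] [-1.     -0.0095]
```

>>> jog_arm(
  plan=[
    [[-0.03, 0, 0, 0, 0, 0], [-0.03, 0, 0, 0, 0, 0]],
  ],
)

```text
time_s: 22.2
position: [0.5644, 0.0136, 0.0129]
tool_rot: [[-1.0, -0.009, -0.0], [-0.009, 1.0, 0.0], [0.0, 0.0, -1.0]]
ft_force: [-1.8, 0.1, -2.8]
grip_width: 0.0218
```

```bash
python3 ft.py
```

```text
[-1.76  0.13 -2.75] [-0.039  0.268 -0.041] [0.56438 0.01361 0.01288] [-1.     -0.0094]
```

>>> jog_arm(
  plan=[
    [[-0.03, 0, 0, 0, 0, 0], [-0.03, 0, 0, 0, 0, 0]],
  ],
)

```text
time_s: 22.4
position: [0.5668, 0.0136, 0.0129]
tool_rot: [[-1.0, -0.009, -0.0], [-0.009, 1.0, -0.0], [0.0, -0.0, -1.0]]
ft_force: [-1.9, -0.5, -2.5]
grip_width: 0.0216
```

```bash
python3 ft.py
```

```text
[-1.87 -0.48 -2.46] [-0.012  0.279 -0.003] [0.56677 0.01361 0.01287] [-1.     -0.0094]
```

>>> jog_arm(
  plan=[
    [[-0.03, 0, 0, 0, 0, 0], [-0.03, 0, 0, 0, 0, 0]],
  ],
)

```text
time_s: 22.6
position: [0.5692, 0.0137, 0.0129]
tool_rot: [[-1.0, -0.009, -0.0], [-0.009, 1.0, 0.0], [0.0, 0.0, -1.0]]
ft_force: [-1.5, -0.1, -2.8]
grip_width: 0.0216
```

```bash
python3 ft.py
```

```text
[-1.54 -0.13 -2.81] [-0.007  0.304  0.006] [0.56919 0.01365 0.01287] [-1.     -0.0094]
```

>>> jog_arm(
  plan=[
    [[-0.03, 0, 0, 0, 0, 0], [-0.03, 0, 0, 0, 0, 0]],
  ],
)

```text
time_s: 22.8
position: [0.5716, 0.0137, 0.0129]
tool_rot: [[-1.0, -0.009, -0.0], [-0.009, 1.0, -0.0], [0.0, -0.0, -1.0]]
ft_force: [-2.1, 0.1, -2.8]
grip_width: 0.0215
```

```bash
python3 ft.py
```

```text
[-2.12  0.13 -2.8 ] [-0.043  0.259  0.009] [0.57158 0.01368 0.01287] [-1.     -0.0094]
```

>>> jog_arm(
  plan=[
    [[-0.03, 0, 0, 0, 0, 0], [-0.03, 0, 0, 0, 0, 0]],
  ],
)

```text
time_s: 23.0
position: [0.574, 0.0137, 0.0129]
tool_rot: [[-1.0, -0.009, -0.0], [-0.009, 1.0, 0.0], [0.0, 0.0, -1.0]]
ft_force: [-2.1, 0.7, -2.9]
grip_width: 0.0215
```

```bash
python3 ft.py
```

```text
[-2.05  0.67 -2.87] [-0.104  0.32  -0.025] [0.57398 0.01369 0.01288] [-1.     -0.0095]
```

>>> jog_arm(
  plan=[
    [[-0.03, 0, 0, 0, 0, 0], [-0.03, 0, 0, 0, 0, 0]],
  ],
)

```text
time_s: 23.2
position: [0.5764, 0.0137, 0.0129]
tool_rot: [[-1.0, -0.009, -0.0], [-0.009, 1.0, -0.0], [0.0, 0.0, -1.0]]
ft_force: [-1.5, -0.3, -2.9]
grip_width: 0.0216
```

```bash
python3 ft.py
```

```text
[-1.54 -0.28 -2.89] [-0.068  0.297  0.005] [0.57636 0.01371 0.01287] [-1.     -0.0094]
```

>>> jog_arm(
  plan=[
    [[-0.03, 0, 0, 0, 0, 0], [-0.03, 0, 0, 0, 0, 0]],
  ],
)

```text
time_s: 23.4
position: [0.5788, 0.0137, 0.0129]
tool_rot: [[-1.0, -0.009, -0.0], [-0.009, 1.0, 0.0], [0.0, 0.0, -1.0]]
ft_force: [-2.2, 1.0, -3.1]
grip_width: 0.0216
```

```bash
python3 ft.py
```

```text
[-2.2   1.02 -3.14] [-0.047  0.336 -0.003] [0.5788  0.01372 0.01287] [-1.     -0.0094]
```

>>> jog_arm(
  plan=[
    [[-0.03, 0, 0, 0, 0, 0], [-0.03, 0, 0, 0, 0, 0]],
  ],
)

```text
time_s: 23.6
position: [0.5812, 0.0138, 0.0129]
tool_rot: [[-1.0, -0.009, 0.0], [-0.009, 1.0, 0.0], [-0.0, 0.0, -1.0]]
ft_force: [-2.2, 0.1, -1.7]
grip_width: 0.0214
```

```bash
python3 ft.py
```

```text
[-2.16  0.07 -1.65] [-0.072  0.262 -0.025] [0.58119 0.01377 0.01289] [-1.     -0.0094]
```

>>> jog_arm(
  plan=[
    [[-0.03, 0, 0, 0, 0, 0], [-0.03, 0, 0, 0, 0, 0]],
  ],
)

```text
time_s: 23.8
position: [0.5836, 0.0138, 0.0129]
tool_rot: [[-1.0, -0.009, -0.0], [-0.009, 1.0, -0.0], [0.0, -0.0, -1.0]]
ft_force: [-1.9, 0.2, -2.4]
grip_width: 0.0213
```

```bash
python3 ft.py
```

```text
[-1.9   0.19 -2.4 ] [-0.022  0.238 -0.012] [0.58359 0.01378 0.01288] [-1.     -0.0095]
```

>>> jog_arm(
  plan=[
    [[-0.03, 0, 0, 0, 0, 0], [-0.03, 0, 0, 0, 0, 0]],
  ],
)

```text
time_s: 24.0
position: [0.586, 0.0138, 0.0129]
tool_rot: [[-1.0, -0.009, 0.0], [-0.009, 1.0, 0.0], [-0.0, 0.0, -1.0]]
ft_force: [-1.3, -0.3, -1.9]
grip_width: 0.0218
```

```bash
python3 ft.py
```

```text
[-1.35 -0.29 -1.92] [-0.08   0.326  0.028] [0.58599 0.0138  0.0129 ] [-1.     -0.0094]
```

>>> jog_arm(
  plan=[
    [[-0.03, 0, 0, 0, 0, 0], [-0.03, 0, 0, 0, 0, 0]],
  ],
)

```text
time_s: 24.2
position: [0.5884, 0.0138, 0.0129]
tool_rot: [[-1.0, -0.009, -0.0], [-0.009, 1.0, 0.0], [0.0, 0.0, -1.0]]
ft_force: [-2.5, 0.0, -2.6]
grip_width: 0.0215
```

```bash
python3 ft.py
```

```text
[-2.48  0.02 -2.56] [-0.055  0.316 -0.044] [0.58838 0.01383 0.01289] [-1.     -0.0094]
```

>>> jog_arm(
  plan=[
    [[-0.03, 0, 0, 0, 0, 0], [-0.03, 0, 0, 0, 0, 0]],
  ],
)

```text
time_s: 24.4
position: [0.5908, 0.0139, 0.0129]
tool_rot: [[-1.0, -0.009, -0.0], [-0.009, 1.0, -0.0], [0.0, -0.0, -1.0]]
ft_force: [-1.2, -0.1, -2.4]
grip_width: 0.0213
```

>>> jog_arm(
  plan=[
    [[-0.03, 0, 0, 0, 0, 0], [-0.02, 0, 0, 0, 0, 0]],
  ],
)

```text
time_s: 24.6
position: [0.5928, 0.0139, 0.0129]
tool_rot: [[-1.0, -0.009, 0.0], [-0.009, 1.0, 0.0], [-0.0, 0.0, -1.0]]
ft_force: [-2.1, 0.1, -1.4]
grip_width: 0.0211
```

```bash
python3 ft.py
```

```text
[-2.09  0.14 -1.37] [-0.085  0.279  0.002] [0.59279 0.01386 0.01287] [-1.     -0.0095]
```

>>> jog_arm(
  plan=[
    [[-0.02, 0, 0, 0, 0, 0], [-0.02, 0, 0, 0, 0, 0]],
  ],
)

```text
time_s: 24.8
position: [0.5943, 0.0139, 0.0129]
tool_rot: [[-1.0, -0.009, -0.0], [-0.009, 1.0, -0.0], [0.0, -0.0, -1.0]]
ft_force: [-2.7, -0.3, -2.4]
grip_width: 0.0213
```

```bash
python3 ft.py
```

```text
[-2.73 -0.27 -2.43] [-0.064  0.328 -0.022] [0.59433 0.01391 0.01287] [-1.     -0.0095]
```

>>> jog_arm(
  plan=[
    [[-0.02, 0, 0, 0, 0, 0], [-0.02, 0, 0, 0, 0, 0]],
  ],
)

```text
time_s: 25.0
position: [0.596, 0.0139, 0.0129]
tool_rot: [[-1.0, -0.009, 0.0], [-0.009, 1.0, -0.0], [-0.0, -0.0, -1.0]]
ft_force: [-1.8, 0.4, -2.4]
grip_width: 0.0214
```

```bash
python3 ft.py
```

```text
[-1.83  0.41 -2.4 ] [-0.046  0.333 -0.001] [0.59596 0.01391 0.0129 ] [-1.     -0.0095]
```

>>> jog_arm(
  plan=[
    [[-0.02, 0, 0, 0, 0, 0], [-0.02, 0, 0, 0, 0, 0]],
  ],
)

```text
time_s: 25.2
position: [0.5975, 0.0139, 0.0129]
tool_rot: [[-1.0, -0.009, -0.0], [-0.009, 1.0, 0.0], [0.0, 0.0, -1.0]]
ft_force: [-2.7, -0.1, -1.9]
grip_width: 0.0212
```

>>> jog_arm(
  plan=[
    [[-0.02, 0, 0, 0, 0, 0], [-0.02, 0, 0, 0, 0, 0]],
  ],
)

```text
time_s: 25.4
position: [0.5991, 0.0139, 0.0129]
tool_rot: [[-1.0, -0.009, -0.0], [-0.009, 1.0, -0.0], [0.0, -0.0, -1.0]]
ft_force: [-1.3, 0.2, -3.7]
grip_width: 0.0212
```

```bash
python3 ft.py
```

```text
[-1.27  0.18 -3.67] [-0.096  0.323 -0.017] [0.59914 0.01394 0.01287] [-1.     -0.0095]
```

>>> jog_arm(
  plan=[
    [[-0.02, 0, 0, 0, 0, 0], [-0.02, 0, 0, 0, 0, 0]],
  ],
)

```text
time_s: 25.6
position: [0.6008, 0.0139, 0.0129]
tool_rot: [[-1.0, -0.009, 0.0], [-0.009, 1.0, -0.0], [-0.0, -0.0, -1.0]]
ft_force: [-1.8, -0.4, -2.5]
grip_width: 0.0215
```

```bash
python3 ft.py
```

```text
[-1.78 -0.39 -2.5 ] [-0.043  0.304 -0.019] [0.60075 0.01394 0.01288] [-1.     -0.0095]
```

>>> jog_arm(
  plan=[
    [[-0.02, 0, 0, 0, 0, 0], [-0.02, 0, 0, 0, 0, 0]],
  ],
)

```text
time_s: 25.8
position: [0.6023, 0.014, 0.0129]
tool_rot: [[-1.0, -0.009, -0.0], [-0.009, 1.0, -0.0], [0.0, -0.0, -1.0]]
ft_force: [-2.3, -0.1, -3.0]
grip_width: 0.0217
```

>>> jog_arm(
  plan=[
    [[-0.02, 0, 0, 0, 0, 0], [-0.02, 0, 0, 0, 0, 0]],
  ],
)

```text
time_s: 26.0
position: [0.6039, 0.014, 0.0129]
tool_rot: [[-1.0, -0.009, -0.0], [-0.009, 1.0, 0.0], [0.0, 0.0, -1.0]]
ft_force: [-2.3, -0.2, -2.4]
grip_width: 0.0215
```

>>> jog_arm(
  plan=[
    [[-0.02, 0, 0, 0, 0, 0], [-0.02, 0, 0, 0, 0, 0]],
  ],
)

```text
time_s: 26.2
position: [0.605, 0.0141, 0.0128]
tool_rot: [[-1.0, -0.01, -0.001], [-0.01, 1.0, 0.0], [0.001, 0.0, -1.0]]
ft_force: [-5.8, -0.2, -0.9]
grip_width: 0.0215
```

```bash
python3 ft.py
```

```text
[-5.85 -0.16 -0.86] [-0.082  0.697 -0.068] [0.60503 0.01409 0.01279] [-1.     -0.0095]
```

>>> jog_arm(
  plan=[
    [[-0.01, 0, 0, 0, 0, 0], [0, 0, 0, 0, 0, 0]],
  ],
)

```text
time_s: 26.4
position: [0.6053, 0.0141, 0.0128]
tool_rot: [[-1.0, -0.009, -0.001], [-0.009, 1.0, 0.0], [0.001, 0.0, -1.0]]
ft_force: [-5.8, -0.3, -0.5]
grip_width: 0.0213
```

```bash
python3 ft.py
```

```text
[-5.8  -0.34 -0.45] [-0.104  0.641 -0.098] [0.60534 0.01409 0.01284] [-1.     -0.0094]
```

>>> jog_arm(
  plan=[
    [[-0.01, 0, 0, 0, 0, 0], [0, 0, 0, 0, 0, 0]],
  ],
)

```text
time_s: 26.6
position: [0.6056, 0.0141, 0.0128]
tool_rot: [[-1.0, -0.009, -0.002], [-0.009, 1.0, 0.0], [0.002, 0.0, -1.0]]
ft_force: [-6.7, -0.2, -0.1]
grip_width: 0.0211
```

```bash
python3 ft.py
```

```text
[-6.74 -0.22 -0.09] [-0.104  0.795 -0.086] [0.60557 0.01414 0.01281] [-1.     -0.0095]
```

>>> jog_arm(
  plan=[
    [[-0.012, 0, 0, 0, 0, 0], [0, 0, 0, 0, 0, 0], [0, 0, 0, 0, 0, 0]],
  ],
)

```text
time_s: 26.9
position: [0.6059, 0.0142, 0.0128]
tool_rot: [[-1.0, -0.009, -0.002], [-0.009, 1.0, 0.0], [0.002, 0.0, -1.0]]
ft_force: [-7.4, -0.2, 0.2]
grip_width: 0.0216
```

```bash
python3 ft.py
```

```text
[-7.43 -0.24  0.2 ] [-0.034  0.913 -0.042] [0.60587 0.01415 0.01279] [-1.     -0.0094]
```

Spring-like resistance of about 3 N/mm with no side force: those are the buffers. I'll release.

>>> jog_arm(
  plan=[
    [[0, 0, 0, 0, 0, 0], [0, 0, 0, 0, 0, 0], [0, 0, 0, 0, 0, 0], [0, 0, 0, 0, 0, 0], [0, 0, 0, 0, 0, 0]],
  ],
  grip=0.3,
  squeeze=20,
)

```text
time_s: 27.4
position: [0.607, 0.014, 0.013]
tool_rot: [[-1.0, -0.009, 0.0], [-0.009, 1.0, -0.0], [-0.0, -0.0, -1.0]]
ft_force: [0.7, -0.5, 0.5]
grip_width: 0.0557
```

```bash
python3 ft.py; python3 look.py w5
```

```text
[ 0.74 -0.54  0.46] [-0.031  0.069 -0.059] [0.60697 0.01397 0.01296] [-1.     -0.0094]
[0.607 0.014 0.013] 0.05569094193108968 27.4
```

View pics/w5.png

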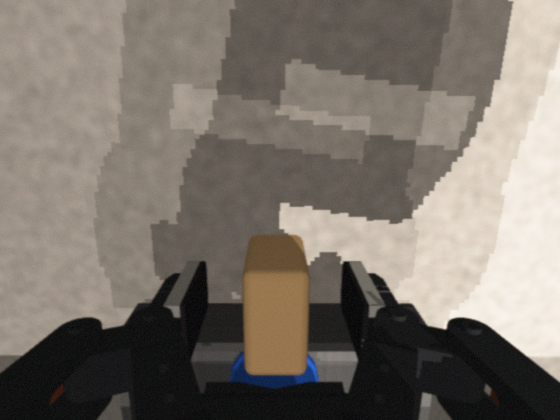

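Released, and the pull stands free between the fingers at (275,300). Springback may have eaten some of the preload, so I'll back off, take a look, and re-seat with closed fingers on the pull's end.

>>> jog_arm(
  plan=[
    [[0.3, 0, 0, 0, 0, 0], [0.4, 0, 0, 0, 0, 0], [0.4, 0, -0.2, 0, 0, 0], [0.2, 0, 0, 0, 0, 0], [0, 0, 0, 0, 0, 0], [0, 0, 0, 0, 0, 0]],
  ],
)

```text
time_s: 28.05
position: [0.5554, 0.0134, 0.0208]
tool_rot: [[-1.0, -0.009, 0.001], [-0.009, 1.0, -0.0], [-0.001, -0.0, -1.0]]
ft_force: [0.4, -1.3, -0.2]
grip_width: 0.0557
```

>>> jog_arm(
  plan=[
    [[0, 0, 0, 0, 0, 0], [0, 0, 0, 0, 0, 0], [0, 0, 0, 0, 0, 0], [0, 0, 0, 0, 0, 0], [0, 0, 0, 0, 0, 0], [0, 0, 0, 0, 0, 0]],
  ],
  grip=-1,
)

```text
time_s: 28.65
position: [0.5548, 0.0135, 0.0209]
tool_rot: [[-1.0, -0.009, 0.0], [-0.009, 1.0, -0.0], [-0.0, -0.0, -1.0]]
ft_force: [-0.3, 0.5, 0.2]
grip_width: -0.0002
```

```bash
python3 ft.py; python3 look.py w6; python3 - <<'E'
from h import *
for c in ("scene","side"):
    p,d=vision.get_image(c); cv2.imwrite(f"pics/{c}2.png",p[:,:,::-1])
a=[cv2.resize(cv2.imread(f"pics/{c}2.png")[y:y+150,x:x+190],None,fx=2.1,fy=2.1,interpolation=cv2.INTER_CUBIC) for c,x,y in(("scene",150,140),("side",250,130))]
a.append(cv2.resize(cv2.imread("pics/w6.png"),(399,300)))
cv2.imwrite("pics/cmp3.png",np.vstack([np.hstack(a[:2]),np.hstack([cv2.resize(a[2],(399,284)),np.zeros((284,399,3),np.uint8)])]))
E
```

```text
[-0.27  0.46  0.23] [-0.025  0.015 -0.039] [0.5548  0.01351 0.02088] [-1.     -0.0095]
[0.5548 0.0135 0.0209] -0.00022412629278521502 28.65
```

View pics/cmp3.png

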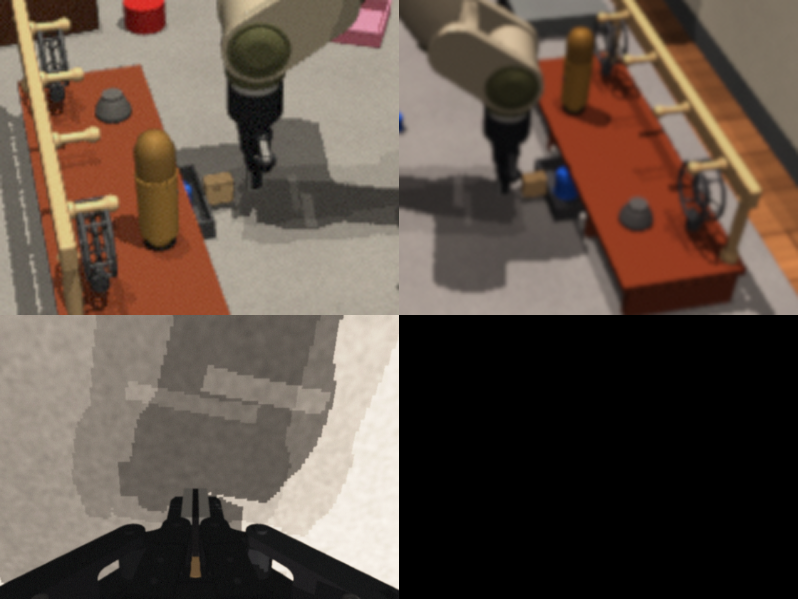

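The tray is in the bay with the cap visible in its front, and the mic and foot are untouched. Now I'll re-seat it gently by its end.

>>> jog_arm(
  plan=[
    [[-0.15, 0, 0, 0, 0, 0], [-0.15, 0, 0, 0, 0, 0], [-0.05, 0, 0, 0, 0, 0], [0, 0, 0, 0, 0, 0]],
  ],
)

```text
time_s: 29.2
position: [0.5692, 0.0136, 0.0208]
tool_rot: [[-1.0, -0.01, 0.0], [-0.01, 1.0, -0.0], [-0.0, -0.0, -1.0]]
ft_force: [-0.1, 0.4, 0.3]
grip_width: 0.0003
```

>>> jog_arm(
  plan=[
    [[-0.03, 0, 0, 0, 0, 0], [-0.03, 0, 0, 0, 0, 0]],
  ],
)

```text
time_s: 29.4
position: [0.5711, 0.0137, 0.0209]
tool_rot: [[-1.0, -0.009, -0.0], [-0.009, 1.0, 0.0], [0.0, 0.0, -1.0]]
ft_force: [-0.3, -0.7, -0.3]
grip_width: 0.0001
```

>>> jog_arm(
  plan=[
    [[-0.03, 0, 0, 0, 0, 0], [-0.03, 0, 0, 0, 0, 0]],
  ],
)

```text
time_s: 29.6
position: [0.5736, 0.0137, 0.0209]
tool_rot: [[-1.0, -0.009, -0.0], [-0.009, 1.0, -0.0], [0.0, -0.0, -1.0]]
ft_force: [0.4, 0.3, 0.3]
grip_width: 0.0001
```

>>> jog_arm(
  plan=[
    [[-0.02, 0, 0, 0, 0, 0], [-0.01, 0, 0, 0, 0, 0]],
  ],
)

```text
time_s: 29.8
position: [0.5749, 0.0137, 0.0209]
tool_rot: [[-1.0, -0.009, 0.0], [-0.009, 1.0, -0.0], [-0.0, -0.0, -1.0]]
ft_force: [0.1, -0.5, 0.1]
grip_width: -0.0001
```

>>> jog_arm(
  plan=[
    [[-0.02, 0, 0, 0, 0, 0], [-0.01, 0, 0, 0, 0, 0]],
  ],
)

```text
time_s: 30.0
position: [0.576, 0.0137, 0.0209]
tool_rot: [[-1.0, -0.009, 0.0], [-0.009, 1.0, -0.0], [-0.0, -0.0, -1.0]]
ft_force: [-0.2, 0.8, -0.4]
grip_width: -0.0001
```

>>> jog_arm(
  plan=[
    [[-0.02, 0, 0, 0, 0, 0], [-0.01, 0, 0, 0, 0, 0]],
  ],
)

```text
time_s: 30.2
position: [0.5762, 0.0137, 0.0209]
tool_rot: [[-1.0, -0.01, -0.003], [-0.01, 1.0, 0.0], [0.003, 0.0, -1.0]]
ft_force: [-7.7, -0.7, 5.3]
grip_width: 0.0001
```

>>> jog_arm(
  plan=[
    [[-0.01, 0, 0, 0, 0, 0], [0, 0, 0, 0, 0, 0]],
  ],
)

```text
time_s: 30.4
position: [0.5762, 0.0137, 0.0209]
tool_rot: [[-1.0, -0.01, -0.003], [-0.01, 1.0, 0.0], [0.003, 0.0, -1.0]]
ft_force: [-7.3, 0.0, 5.6]
grip_width: 0.0001
```

```bash
python3 ft.py
```

```text
[-7.25  0.02  5.59] [-0.184  1.019 -0.055] [0.57615 0.01374 0.02086] [-0.9999 -0.0097]
```

>>> jog_arm(
  plan=[
    [[0, 0, -0.015, 0, 0, 0], [0, 0, 0, 0, 0, 0]],
  ],
)

```text
time_s: 30.6
position: [0.5762, 0.014, 0.0209]
tool_rot: [[-1.0, -0.01, -0.004], [-0.01, 1.0, 0.001], [0.004, 0.001, -1.0]]
ft_force: [-5.2, 0.0, -1.8]
grip_width: 0.0001
```

```bash
python3 ft.py
```

```text
[-5.18  0.04 -1.76] [-0.043  0.797 -0.011] [0.5762  0.01399 0.02092] [-0.9999 -0.0095]
```

Force balance at this push implies at least about 3 N on the buffers. I'll retreat slowly so friction holds that preload.

>>> jog_arm(
  plan=[
    [[0, 0, 0.006, 0, 0, 0], [0.008, 0, 0, 0, 0, 0], [0.008, 0, 0, 0, 0, 0], [0.008, 0, 0, 0, 0, 0], [0.008, 0, 0, 0, 0, 0], [0.008, 0, 0, 0, 0, 0], [0.01, 0, 0, 0, 0, 0], [0.01, 0, 0, 0, 0, 0], [0.01, 0, 0, 0, 0, 0], [0.01, 0, 0, 0, 0, 0]],
  ],
)

```text
time_s: 31.6
position: [0.5747, 0.0136, 0.0214]
tool_rot: [[-1.0, -0.009, 0.001], [-0.009, 1.0, -0.0], [-0.001, -0.0, -1.0]]
ft_force: [0.5, 0.2, 0.7]
grip_width: 0.0001
```

```bash
python3 ft.py
```

```text
[0.48 0.23 0.72] [0.031 0.002 0.003] [0.57467 0.01358 0.02145] [-1.     -0.0094]
```

Clear of the pull. I'll back away, lift, and take a final look.

>>> jog_arm(
  plan=[
    [[0.3, 0, 0, 0, 0, 0], [0.6, 0, -0.3, 0, 0, 0], [0.8, 0, -0.6, 0, 0, 0], [0.8, 0, -0.8, 0, 0, 0], [0.6, 0, -0.8, 0, 0, 0], [0.3, 0, -0.8, 0, 0, 0], [0, 0, -0.5, 0, 0, 0], [0, 0, 0, 0, 0, 0], [0, 0, 0, 0, 0, 0]],
  ],
)

```text
time_s: 32.5
position: [0.4383, 0.0124, 0.173]
tool_rot: [[-1.0, -0.009, 0.0], [-0.009, 1.0, -0.0], [-0.0, -0.0, -1.0]]
ft_force: [0.2, -0.2, -0.4]
grip_width: 0.0
```

```bash
python3 look.py w7; python3 - <<'E'
from h import *
for c in ("scene","side"):
    p,d=vision.get_image(c); cv2.imwrite(f"pics/{c}3.png",p[:,:,::-1])
a=[cv2.resize(cv2.imread(f"pics/{c}3.png")[y:y+150,x:x+190],None,fx=2.1,fy=2.1,interpolation=cv2.INTER_CUBIC) for c,x,y in(("scene",150,140),("side",250,130))]
w=cv2.resize(cv2.imread("pics/w7.png"),(379,284)); s=cv2.resize(cv2.imread("pics/scene3.png"),(379,284))
cv2.imwrite("pics/cmp4.png",np.vstack([np.hstack(a[:2]),cv2.copyMakeBorder(np.hstack([w,s]),0,0,0,40,cv2.BORDER_CONSTANT)]))
E
```

```text
[0.4383 0.0124 0.173 ] 3.417896613934648e-05 32.5
```

View pics/cmp4.png

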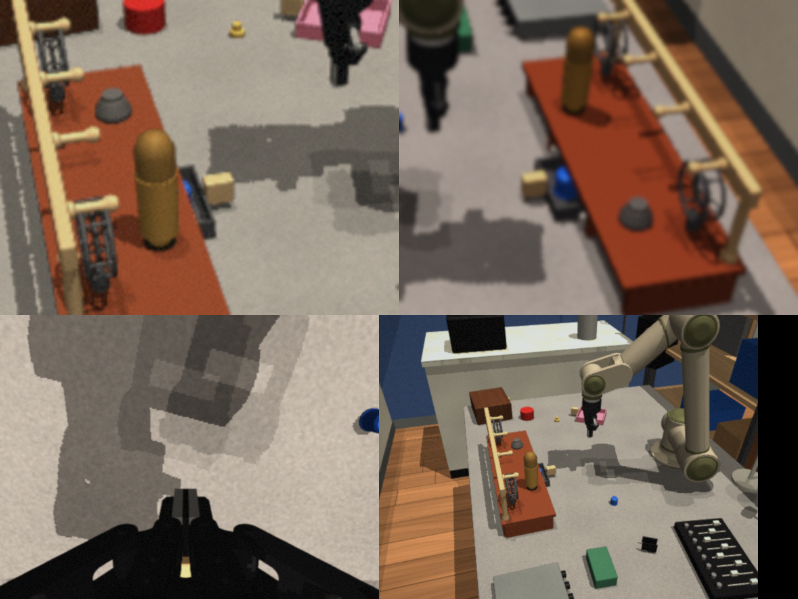

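```bash
python3 -c "
from rig import close_job
print(close_job())"
```

```text
the job is handed in; nothing more can be done
None
```

The blue cap (the larger one) is in the tray's front compartment, and the tray is in the bay resting on the rubber buffers. The job is handed in at about 32.6 s of the 72 s allowed.

- **Feeling in:** the tray touched the left flank of the hidden runners three times, and each time I shifted it right. The highest push the wrist reported during insertion was about 7.4 N. The forces were read only at the end of each short move.
- **Buffers:** resistance rose like a spring, about 3 N/mm, with no side force, so I took it for the buffers (rated 2 N/mm). I estimate about 4.5 N on them at that point.
- **After letting go:** the tray could have sprung back and lost some of its press, so I pushed once more on the end of the pull, up to 7.7 N, and backed off slowly. The forces during that push suggest the buffers carried at least 3 N. What they carry now was not measured after I backed off; friction should hold it in place.
- **Final pictures:** the tray is in the bay with the cap upright in front, and everything else that shows in the views looks unmoved. The tray's middle is about 42 mm behind the shelf's front edge, worked out from the arm's position. The elbow adaptor is hidden under the shelf at the end; I last saw it in its compartment just before the tray went in.
- **What disagreed:** the two fixed cameras differed by about 5 mm on the sideways positions. I used the tray's position relative to the shelf, where they differed by about 1.5 mm.

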